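Close a plaster mould and hitch its tie bar

TASK

Close the plaster mould ready for pouring: lay its cap gently on the lower half in the tilted stand, pour hole at the upper end, flat down between the boards and slid down against the two front stops. Then take the red-hooked tie bar from its rest and push both of its hooks down onto the stand's two pins, over the cap, until they are fully home and both safety latches have flipped shut behind the pins. Leave everything else on the bench where it is.

Things in the scene. Friction and masses are not known exactly. Their poses are not given: they have to be found in the camera images.
- mould_top (a point): Centre of the flat top of the lower mould half (white plaster, 104 x 92 mm) held in the blue tilting stand. Axes of the tilted cradle: z square out of the mould, x up the slope (towards the robot), y level. Home places in this frame: cap_grip at (-10, 0, 44) mm with the cap's axes as these; bar_grip at (0, 0, 94) mm, play +-6 mm in x, bar along y, its z along z.
- cradle (a joint): Tilt of the cradle, rad (0.37 to 0.66): mould_top's z leans this far from vertical, away from the robot. Clamped very stiffly, stays put. In mould_top's frame: plywood cheek boards fill y = +-46 to +-56 mm up to z = 26 (cap has 4 mm play each side); two steel front stops stand at the lower edge, inner faces x = -52, y = +-19 to +-41, up to z = 14 mm.
- pin_a (a point): Middle of one steel pin, 12 mm thick, along the cradle's x; at (0, 80, 48) mm in mould_top's frame, same axes. It spans two blue lug plates whose inner faces are 22 mm up and down the slope of this point; they reach from 20 mm below to 12 mm above it and fill y = 56 to 93 mm. The 32 mm wide hook goes between them.
- pin_b (a point): The same for the other pin: at (0, -80, 48) mm in mould_top's frame.
- cap_grip (a point): Centre of the brown timber grip on the loose white plaster cap. Grip 60 mm long (cap's x), 28 wide (y), 36 high (z), on a slab of 100 (x) x 84 (y) x 26 mm. This point is 44 mm above the cap's underside, 18 mm above the slab's top, 8 mm off the slab's middle towards -x. Starts flat on the bench, z up. Take it across its 28 mm width.
- pour_hole (a point): Mouth of the pour hole (dark spot 16 mm across, pale rim) at the +x end of the cap, in the slab's top: 45 mm towards +x and 18 mm below cap_grip.
- bar_grip (a point): Centre of the black rubber grip in the middle of the steel tie bar. Grip 70 mm long (bar's y), 22 thick (x), 30 high (z); bar 198 mm long, 14 thick, 24 high. A red hook hangs below each end, mouth down (-z). Same either way round. Starts upright in the wooden rest, 96 mm above the bench; jaw tips 89 mm below this point. Take it from above across its 22 mm.
- hook_a (a point): Pin-seat centre of the hook at the bar's +y end: 80 mm along +y and 46 mm below bar_grip. Hook 32 mm wide (x), 38 long (y). Throat 22 mm wide (y), ending in a V that centres the pin; mouth flares to 32 mm at the jaw tips, 43 mm below this point. Latch 28 mm below it: the pin pushes it up, and it springs shut behind the pin when the hook is about 3 mm from home.
- hook_b (a point): The same for the hook at the bar's -y end: 80 mm along -y and 46 mm below bar_grip.
- latch_a (a joint): Sprung latch (aluminium flap 20 mm long) of hook_a: 0 = shut, grows to 1.57 rad as the pin pushes it up and inward, springs back by itself. Pushing the bar through both latches takes 8 N rising to about 18 N: the bar's own weight is not enough.
- latch_b (a joint): The same for hook_b.
- rest: Wooden parking rest of the tie bar, fixed: base 90 x 110 x 14 mm, origin under its centre on the bench. Posts at y = +-47 mm (12 mm along y, 40 along x) carry the bar's underside 84 mm above the bench, between prongs 98 mm high. The parked bar lies along the rest's y; lift it straight up.
- cap: The plaster cap (about 0.4 kg): origin at the centre of its underside, x towards the pour hole.
- bar: The tie bar with hooks (about 0.5 kg): origin midway between the hook seats, 46 mm below bar_grip, y along the bar.
- stand: The tilting stand, fixed: plywood base 170 x 200 x 18 mm, origin under its centre on the bench. The cradle's axle lies 78 mm above the bench, along y; mould_top is 50 mm from it along mould_top's z.
- agent: Bystander: white bottle with orange cap, 60 mm across, 165 mm tall; origin under its centre.
- pigment: Bystander: clear jar with blue lid, 72 mm across, 95 mm tall; origin under its centre.
- mallet: Bystander: mallet, 200 mm long, lying on the bench along its x, under 60 mm high; origin under its middle.
- clay: Bystander: terracotta-coloured clay block, 100 x 70 x 50 mm; origin under its centre.
- basin: Bystander: red mixing bowl, 130 mm across, 60 mm tall; origin under its centre.
- mask: Bystander: domed white plaster cast, 104 mm across, 62 mm tall; origin under its centre.
- tin: Bystander: green tin, 68 mm across, 100 mm tall; origin under its centre.
Things that resemble listed ones, but are neither listed nor needed, are in the scene too. There is more than one size of the bar; the job needs the smaller. What is shaped like the cap but turquoise is not meant.

How it is judged:
By the outcome, as a careful person would: the job done as asked, in the order asked, and still so for the second after the job is handed in, with the robot touching nothing.
It also fails if it takes over 72 s, if anything falls off the work surface, if the arm or the gripper's body presses on something with over 40 N, if the wrist force passes 120 N, or if a joint passes its speed limit or range.

ROBOT

A 6-joint arm with a two-finger parallel gripper is mounted at the origin on the work surface. World frame = base frame: x ahead of the robot, y to its left, z up, the work surface at z = 0. Lengths are in m, angles in rad, forces in N, time in s.
With the tool pointing down it reaches from about 0.275 to 0.875 m from the base axis. Payload 12.5 kg.
Tool frame: the origin (TCP) lies at the very end of the fingers, on their centre line; the grasp point (between the pads) lies robot.grip_point_offset behind it (robot.grip_point_offset is the distance from the TCP to the grasp point, in m); z points along the fingers, y is the line along which they close (so a half turn about z gives the same grasp; the last joint's range is limited). The gripper opens to 85 mm and grips with 20 to 120 N. Pads are 22 mm wide; open, the fingers measure 114 mm over their backs; the gripper's body (76 mm by 85 mm) begins 54 mm behind the grasp point. The pads swing forward as they close: fully open they stand 13 mm farther back than shut.
Start: joints at [1.049, 0.351, 1.652, -0, 1.139, -0.085], TCP at [0.233, 0.498, 0.231] pointing down, gripper open.
Joint ranges: [-2.75, 2.75], [-0.79, 2.1], [0.01, 2.65], [-1.57, 4.71], [0.07, 3.14], [-2.87, 2.87]. Speed limits (rad/s): [2.22, 2.22, 2.79, 3.14, 3.14, 3.14].

INTERFACE

Orientations are given as [roll, pitch, yaw] about the fixed x, y, z axes, in that order (R = Rz(yaw) Ry(pitch) Rx(roll)).
In Python, from plant import robot, get_image, camera_params gives the robot as it stands. The module is installed in compiled form; this text tells all that it offers.
- The arm moves only by the shell command python3 -m jog 'ROWS'. ROWS is a JSON object of lists of equal length, an entry for each row: "slide": the shift along the tool's x, y, z in cm, a list of three; "spin": the turn about the tool's z in degrees; "claw": the opening, from 0 (shut) to 1 (fully open). In form: {"slide": [[tx, ty, tz], ...], "spin": [spin, ...], "claw": [claw, ...]}. A call has 1 to 8 rows; each row is the pose to reach, as a shift and turn from the pose commanded when the call began, along the tool's axes at that moment; what a row does not reach only later rows make up. A row lasts 1/12 s, in which the tool goes at most 41.7 mm and 7.16 degrees, less where a joint would pass 70% of its speed; a pose out of reach is approached as far as the arm can. A call with a gripper value outside its range is refused whole. The fingers move at their own pace and stop on an object; the grip force is fixed at half the most. Time passes only in rows, so rows that repeat a pose let the fingers close. It gives the time, the measured TCP pose, the force, the opening and the grip force at its end, in the units of the state.
- robot.state(): the state, without advancing time (a new reading comes with each control period).
- get_image(name): name is "scene" or "top" or "wrist"; returns the picture (384x512x3 uint8, blue, green, red); there is no depth.
- camera_params(name): a dict with "fovy" (degrees; the focal length in pixels is half the picture's height over the tangent of half this angle, whatever the lens; pixels are square), "cx", "cy" (the principal point, pixels), "rvec" (rotation vector, rad) and "tvec" (3), from world to camera coordinates, as OpenCV has them; the wrist camera has in their place "T_tool_cam" (4x4, takes a point from camera to tool coordinates, whose origin is the TCP and whose axes are the flange's). Camera axes: x right, y down, z forward; pixel columns grow to the right and rows downward; lengths in m; the calibration is good to about 2 mm. A picture is of the moment at which its call begins: read the wrist's pose just before it. camera_params takes no time and is no camera call.
- robot.finish_job(): hands the job in; it is judged then, once.
The state is a dict: "t": time; "joint_pos": joint angles; "joint_velocities": joint speeds; "joint_efforts": joint torques, N m; "tcp_pos": TCP position; "ee_rot": TCP orientation; "ft_force": force on the tool from outside, world axes, zero at the start; "torque": the same for the moment, N m; "gripper_width": opening from 0.0 (shut) to 1.0 (fully open); "finger_force": force on a finger pad.
Only numpy, scipy, OpenCV 4.12 (cv2) and the standard library are available. Lean on these libraries where they do the work, as an engineer would, in place of code of your own. Each camera call takes 0.05 s, during which the arm holds its last target. There are 200 camera calls.

## Working session

There is one attempt and no reset: what is moved stays moved. The work goes in short steps, Python scripts to look and compute and a shell command to move; the robot and the scene stay as the last step left them, time stands still between calls to the robot, and variables do not carry over. Pictures are saved under pics/ and viewed, at most 10 in all, crops included, and the job is handed in when it is done.

```bash
mkdir -p pics; cat > h.py <<'E'
import numpy as np, cv2
from scipy.spatial.transform import Rotation as R
from plant import robot,get_image,camera_params
def cam(n,st=None):
    p=camera_params(n); f=192/np.tan(np.radians(p['fovy'])/2)
    K=np.array([[f,0,p['cx']],[0,f,p['cy']],[0,0,1.]])
    if 'rvec' in p:
        Rc=cv2.Rodrigues(np.array(p['rvec'],float))[0]; t=np.array(p['tvec'],float).ravel()
    else:
        T=np.array(p['T_tool_cam']); W=np.eye(4); W[:3,:3]=R.from_euler('xyz',st['ee_rot']).as_matrix(); W[:3,3]=st['tcp_pos']
        C=np.linalg.inv(W@T); Rc=C[:3,:3]; t=C[:3,3]
    return K,Rc,t
def ray(c,uv):
    K,Rc,t=c; d=Rc.T@np.linalg.solve(K,[uv[0],uv[1],1]); return -Rc.T@t,d
def onz(c,uv,z):
    o,d=ray(c,uv); return o+d*(z-o[2])/d[2]
def proj(c,P):
    K,Rc,t=c; q=(Rc@np.atleast_2d(P).T).T+t; q=q@K.T; return q[:,:2]/q[:,2:]
def tri(cs,uvs):
    A=np.zeros((3,3));b=np.zeros(3)
    for c,u in zip(cs,uvs):
        o,d=ray(c,u); d=d/np.linalg.norm(d); M=np.eye(3)-np.outer(d,d); A+=M;b+=M@o
    return np.linalg.solve(A,b)
E
python3 - <<'E'
from h import *
print(robot.state(),robot.grip_point_offset)
for n in('scene','top'):
    im=get_image(n); cv2.imwrite(f'pics/{n}0.png',im); cv2.imwrite(f'pics/{n}0b.png',cv2.resize(im,(800,600),interpolation=cv2.INTER_CUBIC)); c=cam(n); print(n,camera_params(n), -c[1].T@c[2])
print(camera_params('wrist'))
E
```

```text
{'t': 0.0, 'joint_pos': array([ 1.04944223e+00,  3.51289588e-01,  1.65240209e+00, -3.58491878e-05,
        1.13910915e+00, -8.45620101e-02]), 'joint_velocities': array([ 0.00216951,  0.0008561 , -0.00095925,  0.00196174,  0.00178019,
       -0.0001272 ]), 'joint_efforts': array([ 1.57051982e-03, -5.06074297e+01, -2.91426641e+01,  5.72350564e-05,
        4.22174853e-03,  1.04777030e-05]), 'tcp_pos': array([0.23247265, 0.49809579, 0.23073757]), 'ee_rot': array([-3.14038605e+00, -6.96180327e-05,  2.70481554e+00]), 'ft_force': array([-0.82934111,  0.72267731, -0.4152897 ]), 'torque': array([-0.00463418,  0.01714428,  0.02085097]), 'finger_force': 0.0, 'gripper_width': 0.9988475905732147} 0.0187
scene {'fovy': 51.80406039766915, 'cx': 264.1220923974851, 'cy': 194.0867198960633, 'rvec': array([ 1.6704628 ,  1.85502622, -0.75417384]), 'tvec': array([ 0.04161925, -0.25892289,  1.61514017])} [1.32693108 0.07135545 0.95478444]
top {'fovy': 54.99549002862567, 'cx': 250.95759141704568, 'cy': 191.513828158055, 'rvec': array([ 2.13822208, -2.15239161,  0.16569356]), 'tvec': array([0.00899258, 0.50941632, 1.21858654])} [0.32159506 0.01141677 1.28100948]
{'fovy': 68.24966088230522, 'cx': 259.88551106881096, 'cy': 193.9437932218762, 'T_tool_cam': array([[-1.97849796e-04, -9.52624316e-01, -3.04149426e-01,
         7.87307214e-02],
       [ 9.99999980e-01, -1.89657928e-04, -5.64756560e-05,
         5.27315112e-04],
       [-3.88426688e-06, -3.04149431e-01,  9.52624335e-01,
        -1.41336924e-01],
       [ 0.00000000e+00,  0.00000000e+00,  0.00000000e+00,
         1.00000000e+00]])}
```

View pics/scene0b.png

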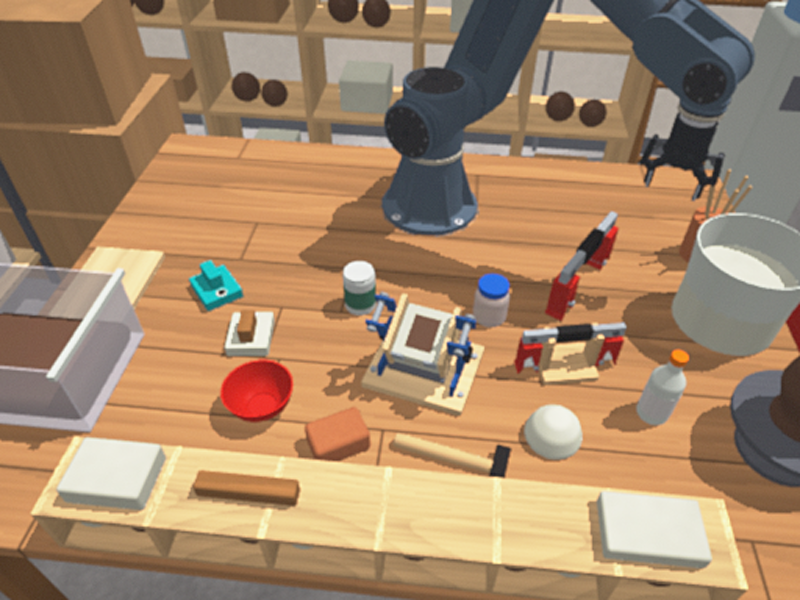

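View pics/top0b.png

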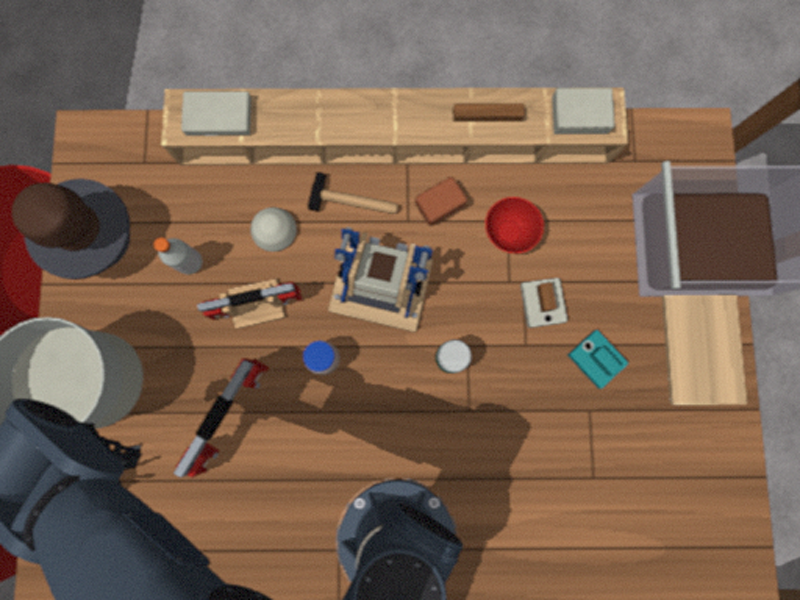

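Scene shows the white cap at (248,333), a turquoise look-alike at (215,287), the bar in the wooden rest at (572,335), a bigger bar lying at (590,260) and the stand at (425,345). In the top view (800 px wide) these are cap (545,303), turquoise (598,358), bar in rest (250,298), bigger bar (218,420), stand (382,272).
By the description I want the white cap and the shorter bar in the rest.

```bash
python3 - <<'E'
from h import *
s=800/512
cs=[cam('scene'),cam('top')]
def T(n,a,b): print(n,tri(cs,[np.array(a)/s,np.array(b)/s]).round(3))
T('capgrip',(246,318),(547,290)); T('hole',(237,334),(548,317))
T('turq',(222,292),(588,346))
T('bargrip',(574,331),(248,297)); T('barL',(527,338),(210,306)); T('barR',(622,328),(290,289))
T('big1',(612,220),(183,470));T('big2',(563,285),(252,368))
T('mouldtop',(424,333),(383,267))
t=cs[1]
for n,uv,z in[('hole',(548,318),.026),('tin',(454,353),.1),('jar',(320,355),.095),('agent',(163,243),.165),('mask',(274,228),.05),('basin',(515,225),.06),('standbase corners a',(330,309),.018),('b',(419,329),.018)]: print(n,onz(t,np.array(uv)/s,z).round(3))
E
```

```text
capgrip [ 0.522 -0.322  0.073]
hole [ 0.478 -0.361 -0.028]
turq [ 0.405 -0.419  0.023]
bargrip [0.507 0.309 0.097]
barL [0.496 0.304 0.088]
barR [0.534 0.297 0.143]
big1 [0.162 0.423 0.108]
big2 [0.361 0.302 0.079]
mouldtop [0.564 0.028 0.119]
hole [ 0.468 -0.336  0.026]
tin [ 0.388 -0.12   0.1  ]
jar [0.386 0.155 0.095]
agent [0.606 0.46  0.165]
mask [0.668 0.264 0.05 ]
basin [ 0.669 -0.264  0.06 ]
standbase corners a [0.492 0.143 0.018]
b [ 0.446 -0.053  0.018]
```

```bash
python3 -m jog '{"slide":[[0,-4,-2],[0,-8,-4],[0,-12,-5],[0,-16,-5],[0,-20,-5],[0,-24,-5],[0,-28,-5],[0,-32,-5]],"spin":[0,0,0,0,0,0,0,0],"claw":[1,1,1,1,1,1,1,1]}'; python3 -m jog '{"slide":[[0,-4,0],[0,-8,0],[0,-8,0]],"spin":[0,0,0],"claw":[1,1,1]}'; python3 -c "
from h import *
s=robot.state();print(s['joint_pos'])"
```

```text
t: 0.77
tcp_pos: [0.0961, 0.2066, 0.2806]
ee_rot: [-3.141, -0.0, 2.705]
ft_force: [-0.1, 0.1, 1.9]
gripper_width: 1.005
finger_force: 0.0
t: 1.02
tcp_pos: [0.061, 0.1323, 0.2813]
ee_rot: [3.135, 0.003, 2.704]
ft_force: [1.1, 0.7, 1.0]
gripper_width: 1.0
finger_force: 0.0
[ 8.14352633e-01 -6.40411927e-01  2.35550325e+00 -4.12950547e-04
  1.41943141e+00 -3.19059135e-01]
```

```bash
python3 -m jog '{"slide":[[0,4,0],[0,6,2],[0,6,5],[0,6,8],[0,6,11],[0,6,14],[0,6,14]],"spin":[0,0,0,0,0,0,0],"claw":[1,1,1,1,1,1,1]}'; python3 -c "
from h import *
s=robot.state();print(s['joint_pos'])"
```

```text
t: 1.6
tcp_pos: [0.0871, 0.1881, 0.138]
ee_rot: [-3.134, -0.002, 2.705]
ft_force: [-0.2, -0.7, 0.5]
gripper_width: 1.002
finger_force: 0.0
[ 9.10744148e-01 -1.61936221e-01  2.51250127e+00  3.50954916e-05
  7.99211288e-01 -2.23086077e-01]
```

```bash
python3 -m jog '{"slide":[[0,0,3],[0,0,6],[0,0,6]],"spin":[0,0,0],"claw":[1,1,1]}'; python3 -c "
from h import *
s=robot.state();print(s['joint_pos'])"
```

```text
t: 1.85
tcp_pos: [0.0877, 0.1887, 0.0788]
ee_rot: [-3.133, -0.002, 2.705]
ft_force: [-1.1, -0.5, 0.6]
gripper_width: 0.999
finger_force: 0.0
[ 9.10622864e-01  5.41056916e-02  2.57571292e+00 -3.93887225e-06
  5.20908680e-01 -2.23168478e-01]
```

```bash
python3 -m jog '{"slide":[[0,-2,0],[0,-4,0],[0,-4,0]],"spin":[0,0,0],"claw":[1,1,1]}'; python3 -c "
from h import *
s=robot.state();print(s['joint_pos'])"
```

```text
t: 2.1
tcp_pos: [0.0739, 0.1577, 0.0853]
ee_rot: [-3.14, 0.0, 2.705]
ft_force: [0.3, 0.8, 0.5]
gripper_width: 0.997
finger_force: 0.0
[ 8.63901011e-01 -5.02954423e-02  2.64539949e+00 -1.60165245e-03
  5.47775075e-01 -2.68539413e-01]
```

```bash
python3 -m jog '{"slide":[[0,1,-4],[-3,2,-7],[-6,2,-10],[-10,2,-12],[-14,2,-14],[-18,2,-15],[-22,2,-16],[-26,2,-16]],"spin":[0,-5,-10,-15,-20,-25,-30,-34],"claw":[1,1,1,1,1,1,1,1]}'; python3 -c "
from h import *
s=robot.state();p=s['tcp_pos'];Rm=R.from_euler('xyz',s['ee_rot']).as_matrix()
print(s['joint_pos'],Rm.T@(np.array([.50,-.33,.22])-p))"
```

```text
t: 2.77
tcp_pos: [0.2604, 0.0941, 0.2333]
ee_rot: [-3.14, 0.002, -2.985]
ft_force: [0.9, 2.5, 0.2]
gripper_width: 0.998
finger_force: 0.0
[ 0.18001939 -0.20080236  2.25093346 -0.00229746  1.08936186 -1.54595636] [-0.17064741 -0.45619547  0.01456062]
```

```bash
python3 -m jog '{"slide":[[-1.4,-3.8,0],[-2.8,-7.6,0],[-4.2,-11.4,0],[-5.6,-15.2,0],[-7,-19,0],[-8.4,-22.8,0],[-9.8,-26.6,0],[-11.2,-30.4,0]],"spin":[0,0,0,0,0,0,0,0],"claw":[1,1,1,1,1,1,1,1]}'; python3 -m jog '{"slide":[[-1.4,-3.8,0],[-2.8,-7.6,0.5],[-4.2,-11.4,1],[-5.6,-15.2,1.2],[-5.6,-15.2,1.2]],"spin":[0,0,0,0,0],"claw":[0.7,0.6,0.6,0.6,0.6]}'; python3 - <<'E'
from h import *
s=robot.state(); im=get_image('wrist'); cv2.imwrite('pics/w1.png',cv2.resize(im,(800,600),interpolation=cv2.INTER_CUBIC))
import pickle; pickle.dump(s,open('w1.pkl','wb')); print(s['tcp_pos'],s['ee_rot'])
E
```

```text
t: 3.43
tcp_pos: [0.4168, -0.1907, 0.2336]
ee_rot: [-3.138, 0.0, -2.991]
ft_force: [0.6, 0.7, 0.5]
gripper_width: 1.001
finger_force: 0.0
t: 3.85
tcp_pos: [0.4964, -0.3353, 0.221]
ee_rot: [-3.137, -0.0, -2.993]
ft_force: [0.2, -0.8, 0.1]
gripper_width: 0.601
finger_force: 0.0
[ 0.49635794 -0.33525305  0.22102566] [-3.13691409e+00 -2.69946988e-04 -2.99255874e+00]
```

View pics/w1.png

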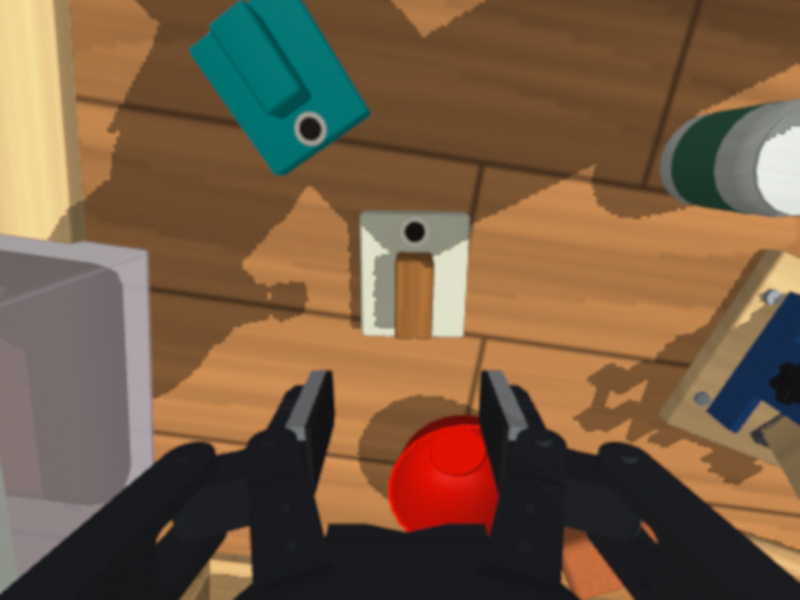

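```bash
python3 - <<'E'
from h import *; import pickle
s=pickle.load(open('w1.pkl','rb')); c=cam('wrist',s); k=800/512
P=lambda u,z: onz(c,np.array(u)/k,z)
tl,tr,bl,br=[P(u,.026) for u in((361,213),(469,212),(362,335),(464,337))]
for a in(tl,tr,bl,br):print(a.round(4))
print('w',np.linalg.norm(tr-tl),np.linalg.norm(tl-bl))
h=P((414,232),.026); print('hole',h)
ax=(tl+tr-bl-br)/2; ax/=np.linalg.norm(ax); print('yaw',np.arctan2(ax[1],ax[0]))
Rm=R.from_euler('xyz',s['ee_rot']).as_matrix()
g1=h-ax*.045; g2=(tl+tr+bl+br)/4-ax*.008; print(g1,g2)
for g in(g1,g2): print(100*Rm.T@(np.array([g[0],g[1],.033])-s['tcp_pos']))
E
```

```text
[ 0.4601 -0.3749  0.026 ]
[ 0.4473 -0.295   0.026 ]
[ 0.5576 -0.3625  0.026 ]
[ 0.5468 -0.2799  0.026 ]
w 0.08084867285162968 0.09824980784124339
hole [ 0.46823161 -0.33341216  0.026     ]
yaw -3.0026299625548765
[ 0.51279782 -0.32717895  0.026     ] [ 0.51087305 -0.32695555  0.026     ]
[-1.75072602  0.64231626 18.79929474]
[-1.56369989  0.69298791 18.79910816]
```

The white cap is centred at about (414,275), with its hole at (414,232) towards the robot. The turquoise one is at (290,85).

```bash
python3 -m jog '{"slide":[[-0.8,0.65,4],[-0.8,0.65,8],[-0.8,0.65,12],[-0.8,0.65,15.5],[-0.8,0.65,17.8],[-0.8,0.65,18.8],[-0.8,0.65,18.8]],"spin":[0.6,0.6,0.6,0.6,0.6,0.6,0.6],"claw":[0.6,0.6,0.6,0.6,0.6,0.6,0.6]}';python3 -m jog '{"slide":[[0,0,0],[0,0,0],[0,0,0],[0,0,0],[0,0,0]],"spin":[0,0,0,0,0],"claw":[0.4,0.3,0.2,0.2,0.2]}'
```

```text
t: 4.48
tcp_pos: [0.5008, -0.3225, 0.031]
ee_rot: [-3.141, -0.003, -3.0]
ft_force: [1.1, -0.2, 0.2]
gripper_width: 0.598
finger_force: 0.0
t: 4.9
tcp_pos: [0.5027, -0.3246, 0.034]
ee_rot: [-3.135, 0.002, -3.0]
ft_force: [-0.6, -1.2, 8.5]
gripper_width: 0.318
finger_force: 60.3
```

```bash
python3 -m jog '{"slide":[[0,0,-1],[0,0,-4],[0,0,-8],[0,0,-12],[0,0,-16],[0,0,-20],[-2,2.5,-22],[-4,5.5,-24]],"spin":[0,0,0,0,0,0,0,0],"claw":[0.2,0.2,0.2,0.2,0.2,0.2,0.2,0.2]}';python3 -m jog '{"slide":[[-2,3.6,0],[-4,7.2,0],[-6,10.8,0],[-8,14.4,0],[-10,18,0],[-12,21.6,0],[-13.7,25.5,0],[-13.7,26.8,0]],"spin":[0,3,6,10,14,18,21,21],"claw":[0.2,0.2,0.2,0.2,0.2,0.2,0.2,0.2]}';python3 - <<'E'
from h import *
s=robot.state(); im=get_image('wrist'); cv2.imwrite('pics/w2.png',cv2.resize(im,(800,600),interpolation=cv2.INTER_CUBIC))
import pickle; pickle.dump(s,open('w2.pkl','wb')); print(s['tcp_pos'],s['ee_rot'])
E
```

```text
t: 5.57
tcp_pos: [0.533, -0.2632, 0.2746]
ee_rot: [-3.137, 0.001, -3.004]
ft_force: [1.0, 0.2, -4.4]
gripper_width: 0.319
finger_force: 60.1
t: 6.23
tcp_pos: [0.6317, 0.027, 0.2709]
ee_rot: [-3.141, 0.0, 2.916]
ft_force: [0.6, 0.4, -3.3]
gripper_width: 0.319
finger_force: 60.5
[0.63171022 0.02702628 0.27086401] [-3.14052410e+00  2.65498600e-05  2.91614011e+00]
```

View pics/w2.png

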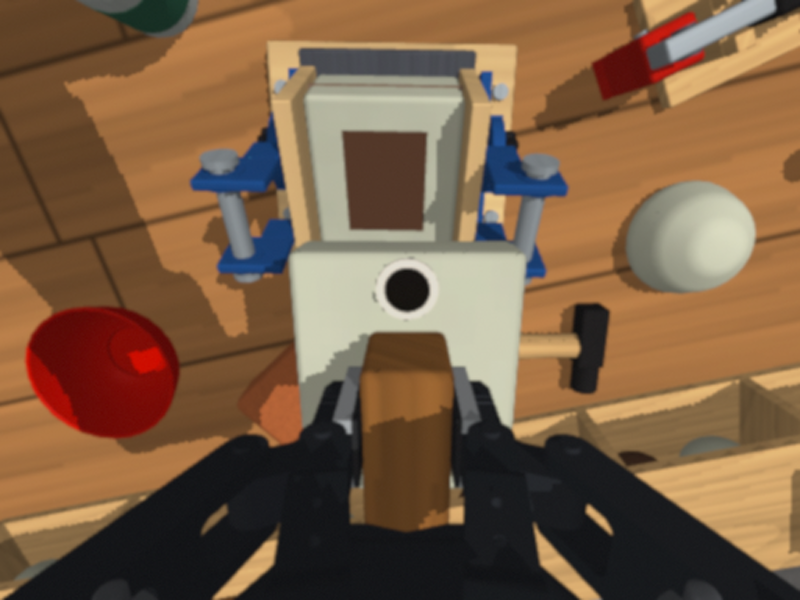

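```bash
python3 - <<'E'
from h import *
im=cv2.imread('pics/w2.png') # 800x600
orig=cv2.resize(im[30:300,180:580],(800,540),interpolation=cv2.INTER_CUBIC)
cv2.imwrite('pics/w2c.png',orig)
E
```

```text
(no output)
```

View pics/w2c.png

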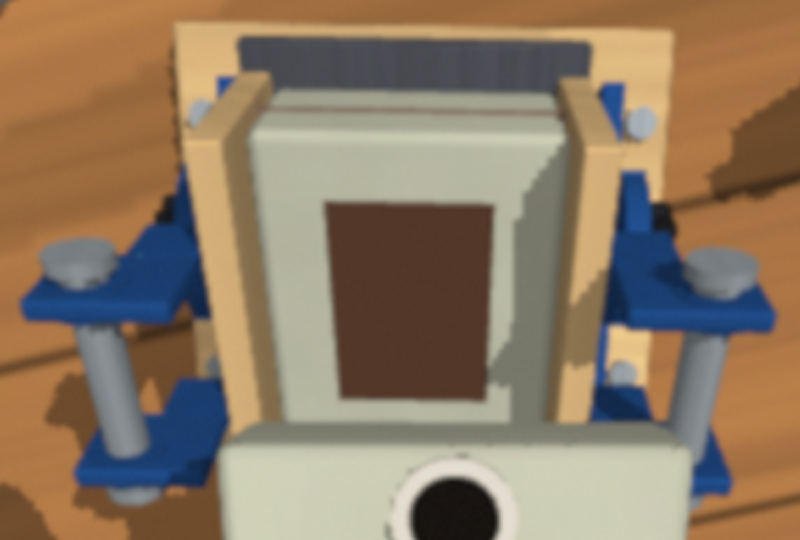

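The crop shows the pins at about (100,330)-(128,452) and (705,332)-(688,425), and the upper lug corners at (28,318) and (772,327).

```bash
cat > fit.py <<'E'
from h import *; import pickle
from scipy.optimize import least_squares
s=pickle.load(open('w2.pkl','rb')); c=cam('wrist',s)
U=lambda a: (np.array(a)/2+[180,30])/1.5625
def frame(p):
    X,Y,yaw,th=p[:4]
    Rz=R.from_euler('z',yaw).as_matrix()
    # x up slope towards robot, z leans towards -x
    ex=Rz@[np.cos(th),0,np.sin(th)]; ez=Rz@[-np.sin(th),0,np.cos(th)]; ey=np.cross(ez,ex)
    A=np.array([X,Y,.078]); M=np.c_[ex,ey,ez]; return A+.05*ez,M,Rz
pts=[((22,93,60),(28,318),1),((22,-93,60),(772,327),1),((-22,93,60),(83,457),.7),((52,46,0),(252,133),.4),((52,-46,0),(565,138),.4)]
lines=[(1,(100,328)),(1,(128,452)),(-1,(705,332)),(-1,(688,425))]
base=[((1,),(177,22)),((-1,),(672,32))]
def res(p,f=False):
    o,M,Rz=frame(p); r=[]
    for m,u,w in pts: r+=list(w*(proj(c,o+M@np.array(m)/1e3)[0]-U(u)))
    for sg,u in lines:
        a,b=proj(c,[o+M@np.array([x,80*sg,48])/1e3 for x in(-22,22)]); d=(b-a)/np.linalg.norm(b-a); e=U(u)-a; r.append(1.*(d[0]*e[1]-d[1]*e[0]))
    for (sg,),u in base:
        r+=list(.5*(proj(c,np.array([p[0],p[1],.018])+Rz@[p[4],.1*sg,0])[0]-U(u)))
    return np.array(r)
q=least_squares(res,[.56,.03,2.91,.5,.085],loss='soft_l1')
if __name__=='__main__':
    print(q.x.round(4),res(q.x).round(2)); o,M,_=frame(q.x); print(o)
    np.save('frame.npy',np.c_[M,o])
    t=cam('top'); k=cam('scene')
    for n,m in(('pa',(0,80,48)),('pb',(0,-80,48)),('mt',(0,0,0))): P=o+M@np.array(m)/1e3; print(n,P.round(4),proj(k,P)*1.5625,proj(t,P)*1.5625)
E
python3 fit.py
```

```text
[0.5436 0.0349 2.9022 0.4045 0.0795] [-2.04 -0.01  1.55  0.55 -2.91  1.57 -1.43 -1.74  1.28 -1.75  0.51 -1.25
 -0.92  0.17 -1.24  0.24  0.83 -0.12]
[0.56276618 0.03027208 0.12396399]
pa [ 0.5621 -0.0519  0.1681] [[378.03271683 309.81236617]] [[421.35809179 262.80341885]]
pb [0.6001 0.1035 0.1681] [[464.32228322 332.70288357]] [[342.62853635 244.51368093]]
mt [0.5628 0.0303 0.124 ] [[423.16837034 330.65743448]] [[380.05690224 267.31759084]]
```

```bash
cat >> fit.py <<'E'
    K0=c[0].copy(); ts=cam('top'); sc=cam('scene')
    for mode in('f','dz'):
        def r2(p):
            global c
            if mode=='f': K=K0.copy(); K[0,0]*=p[5];K[1,1]*=p[5]; c=(K,)+c0[1:]
            else: c=(K0,c0[1],c0[2]+np.array([0,0,(1-p[5])*.4]))
            return res(p)
        c0=c if mode=='f' else c0
        q=least_squares(r2,list(q.x[:5])+[1.],loss='soft_l1'); o,M,_=frame(q.x)
        print(mode,q.x.round(4),q.cost,o.round(4)); print(r2(q.x).round(2))
    np.save('frame.npy',np.c_[M,o])
    for n,m in(('pa',(0,80,48)),('pb',(0,-80,48)),('lugA+',(22,93,60)),('lugB+',(22,-93,60)),('lugA-',(-22,93,60)),('lugB-',(-22,-93,60))): P=o+M@np.array(m)/1e3; print(n,P.round(4),(proj(sc,P)).round(1),proj(ts,P).round(1))
    big=[]
    for n,x,y in(('scene0',232,182),('top0',210,140)):
        im=cv2.imread(f'pics/{n}.png'); cc=sc if n=='scene0' else ts
        a=cv2.resize(im[y:y+80,x:x+80],(400,400),interpolation=cv2.INTER_CUBIC)
        for m in((0,80,48),(0,-80,48),(22,93,60),(22,-93,60),(-22,93,60),(-22,-93,60),(52,46,0),(52,-46,0),(-52,46,0),(-52,-46,0)):
            u=(proj(cc,o+M@np.array(m)/1e3)[0]-[x,y]+.5)*5; cv2.circle(a,tuple(int(v) for v in u),2,(0,255,255),-1)
        big.append(a)
    cv2.imwrite('pics/ov.png',np.hstack(big))
E
python3 fit.py
```

```text
[0.5436 0.0349 2.9022 0.4045 0.0795] [-2.04 -0.01  1.55  0.55 -2.91  1.57 -1.43 -1.74  1.28 -1.75  0.51 -1.25
 -0.92  0.17 -1.24  0.24  0.83 -0.12]
[0.56276618 0.03027208 0.12396399]
pa [ 0.5621 -0.0519  0.1681] [[378.03271683 309.81236617]] [[421.35809179 262.80341885]]
pb [0.6001 0.1035 0.1681] [[464.32228322 332.70288357]] [[342.62853635 244.51368093]]
mt [0.5628 0.0303 0.124 ] [[423.16837034 330.65743448]] [[380.05690224 267.31759084]]
f [0.5487 0.0337 2.9023 0.3445 0.0885 0.9799] 5.131503564722514 [0.5651 0.0297 0.1251]
[-0.28 -0.37  0.18  0.12 -2.47  2.19 -0.68  0.1   0.8   0.07 -0.76 -1.52
  0.09  0.61 -0.48  0.22  0.23 -0.17]
dz [0.5489 0.0336 2.9022 0.3414 0.0874 0.9882] 5.1526641203765084 [0.5652 0.0296 0.1251]
[-0.17 -0.39  0.07  0.11 -2.64  2.17 -0.71  0.06  0.81  0.04 -0.72 -1.26
  0.09  0.49 -0.74  0.23  0.42 -0.15]
pa [ 0.5618 -0.0519  0.1703] [[241.9 197.6]] [[269.7 168.1]]
pb [0.5998 0.1035 0.1703] [[297.2 212.3]] [[219.2 156.4]]
lugA+ [ 0.5425 -0.0606  0.189 ] [[239.7 187.8]] [[273.  173.1]]
lugB+ [0.5866 0.1201 0.189 ] [[304.1 204.5]] [[213.2 159.2]]
lugA- [ 0.5828 -0.0704  0.1743] [[234.2 201.5]] [[275.7 161.2]]
lugB- [0.6269 0.1103 0.1743] [[299.5 219. ]] [[217.  147.6]]
```

View pics/ov.png

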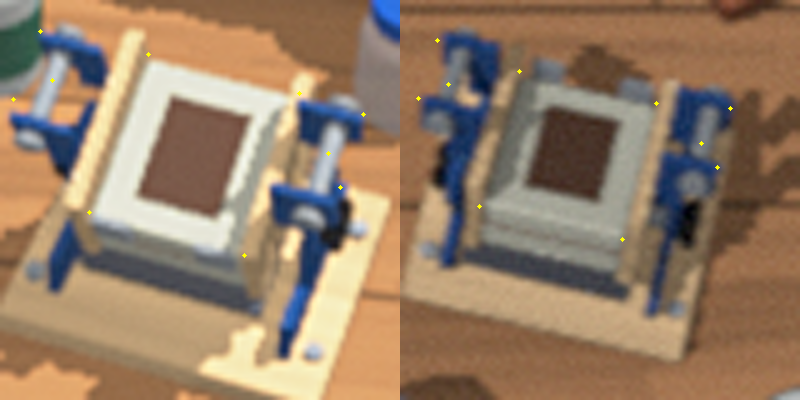

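```bash
cat > fit2.py <<'E'
import fit; from fit import *
K0,c0=c[0],c; sc=cam('scene'); tp=cam('top')
S=lambda a:np.array(a)/5-.5+[232,182]; Tt=lambda a:(np.array(a)-[400,0])/5-.5+[210,140]
L=[(sc,1,S((62,55))),(sc,1,S((42,112))),(sc,-1,S((338,118))),(sc,-1,S((317,195))),(tp,1,Tt((712,108))),(tp,1,Tt((702,155))),(tp,-1,Tt((465,62))),(tp,-1,Tt((452,100)))]
C=[(sc,(-52,46,0),S((92,215))),(sc,(-52,-46,0),S((232,248))),(sc,(52,46,0),S((150,62))),(tp,(52,46,0),Tt((627,250))),(tp,(52,-46,0),Tt((485,213))),(tp,(-52,46,0),Tt((650,100))),(tp,(-52,-46,0),Tt((535,82)))]
def r3(p):
    fit.c=(K0,c0[1],c0[2]+np.array(p[5:8])); r=list(res(p)); o,M,_=frame(p)
    for cc,sg,u in L:
        a,b=proj(cc,[o+M@np.array([x,80*sg,48])/1e3 for x in(-22,22)]); d=(b-a)/np.linalg.norm(b-a); e=u-a; r.append(1.5*(d[0]*e[1]-d[1]*e[0]))
    for cc,m,u in C: r+=list((proj(cc,o+M@np.array(m)/1e3)[0]-u)*.8)
    return np.r_[r,np.array(p[5:8])/.003]
q=least_squares(r3,list(fit.q.x[:5])+[0,0,0],loss='soft_l1'); o,M,_=frame(q.x)
print(q.x.round(4),o.round(4)); print(r3(q.x).round(2)); np.save('frame.npy',np.c_[M,o])
for tt in(.34,.4,.46,.52,.58):
    q2=least_squares(lambda p:r3(np.r_[p[:3],tt,p[3:]]),np.delete(q.x,3),loss='soft_l1'); print(tt,q2.cost,q2.x[:3].round(4))
E
python3 fit2.py
```

```text
[5.4590e-01 3.2700e-02 2.9031e+00 3.5470e-01 8.5900e-02 1.5000e-03
 1.4000e-03 4.6000e-03] [0.5628 0.0286 0.1249]
[-0.34 -0.21  0.18  0.08 -2.55  2.07 -0.85 -0.26  0.85 -0.32 -0.6  -1.41
  0.05  0.55 -0.84  0.27  0.42 -0.18  0.59  1.17  0.13  1.18 -0.1  -0.34
 -1.85 -1.57 -0.58 -0.82  1.82  0.81 -0.5  -1.78 -0.45 -1.15 -0.6  -0.57
  1.22  1.26 -2.32 -0.93  0.5   0.48  1.54]
0.34 16.81962388085007 [0.5469 0.0325 2.903 ]
0.4 17.87797366138646 [0.5427 0.0334 2.9031]
0.46 22.244306900426313 [0.5385 0.0342 2.9035]
0.52 29.453635977946867 [0.534  0.035  2.9056]
0.58 38.91821765680183 [0.5298 0.0357 2.9071]
```

```bash
python3 -m jog '{"slide":[[3,-0.6,0],[6.5,-1.4,0],[6.5,-1.4,2],[6.5,-1.4,4.5],[6.5,-1.4,6],[6.5,-1.4,6]],"spin":[0.7,0.7,0.7,0.7,0.7,0.7],"claw":[0.2,0.2,0.2,0.2,0.2,0.2]}'; cat > rel.py <<'E'
from h import *; import sys
# target in (u,v,w) mm: u level towards robot, v level, w up, relative to mould_top
F=np.load('frame.npy'); o=F[:,3]; yw=np.arctan2(F[1,0],F[0,0]); ex=np.array([np.cos(yw),np.sin(yw),0]); ev=np.array([np.sin(yw),-np.cos(yw),0])
s=robot.state(); Rm=R.from_euler('xyz',s['ee_rot']).as_matrix(); d=s['tcp_pos']-o
print('uvw',(1e3*np.array([d@ex,d@ev,d[2]])).round(1),'yawerr deg',np.degrees(s['ee_rot'][2]-yw).round(2),'ft',s['ft_force'].round(1),'ff',s['finger_force'],'gw',s['gripper_width'],'t',s['t'])
if len(sys.argv)>3:
    u,v,w=[float(a)/1e3 for a in sys.argv[1:4]]; print('go cm',(100*Rm.T@(o+ex*u+ev*v+[0,0,w]-s['tcp_pos'])).round(2))
E
python3 rel.py -3.5 0 50.8
```

```text
t: 6.78
tcp_pos: [0.5625, 0.0223, 0.208]
ee_rot: [-3.138, -0.005, 2.904]
ft_force: [0.1, -0.2, -4.2]
gripper_width: 0.321
finger_force: 60.3
uvw [-1.3 -6.2 83.1] yawerr deg 0.06 ft [ 0.1 -0.2 -4.2] ff 60.28429627418518 gw 0.3209780612138065 t 6.7833
go cm [-0.24  0.63  3.22]
```

```bash
python3 -m jog '{"slide":[[-0.2,0.4,1],[-0.2,0.4,2],[-0.2,0.4,2]],"spin":[0,0,0],"claw":[0.2,0.2,0.2]}'; python3 - <<'E'
from h import *
F=np.load('frame.npy')
for i in range(3):
    im=get_image('scene'); print(robot.state()['tcp_pos'].round(4))
t=get_image('top')
a=cv2.resize(im[170:270,220:320],(400,400),interpolation=cv2.INTER_CUBIC); b=cv2.resize(t[125:225,195:295],(400,400),interpolation=cv2.INTER_CUBIC)
cv2.imwrite('pics/hov.png',np.hstack([a,b]))
E
python3 rel.py -3.5 0 50.8
```

```text
t: 7.03
tcp_pos: [0.567, 0.0261, 0.1885]
ee_rot: [-3.138, -0.002, 2.904]
ft_force: [-1.2, 0.5, -4.3]
gripper_width: 0.321
finger_force: 60.4
[0.5672 0.026  0.1893]
[0.5675 0.026  0.1898]
[0.5677 0.026  0.1902]
uvw [-5.5 -1.4 65.4] yawerr deg 0.06 ft [ 0.3 -0.8 -2.7] ff 60.40521025657654 gw 0.3165696692951126 t 7.2333
go cm [0.2  0.15 1.46]
```

View pics/hov.png

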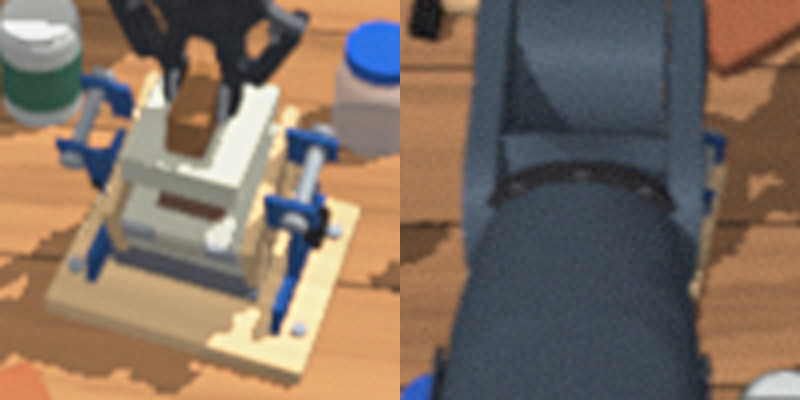

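```bash
python3 - <<'E'
from h import *
F=np.load('frame.npy'); o=F[:,3]; yw=np.arctan2(F[1,0],F[0,0]); ex=np.array([np.cos(yw),np.sin(yw),0]); ev=np.array([np.sin(yw),-np.cos(yw),0])
c=cam('scene')
for v in(42,-42):
    for w in(33,59): print(v,w,(proj(c,o+ex*-.055+ev*(v/1e3)+[0,0,w/1e3])[0]-[219.5,169.5])*4)
for m in((-22,93,60),(-22,-93,60),(22,93,60),(22,-93,60)): print(m,(proj(c,o+F[:,:3]@np.array(m)/1e3)[0]-[219.5,169.5])*4)
E
python3 rel.py -3.5 0 50.8
```

```text
42 33 [237.69874377 206.71312159]
42 59 [239.42428822 180.59443404]
-42 33 [120.21321988 174.72353626]
-42 59 [119.87309119 148.51133745]
(-22, 93, 60) [ 57.51178608 126.77253416]
(-22, -93, 60) [318.47484613 196.60738158]
(22, 93, 60) [79.25164172 71.65887621]
(22, -93, 60) [336.88217089 138.23003852]
uvw [-5.5 -1.4 65.4] yawerr deg 0.06 ft [ 0.3 -0.8 -2.7] ff 60.40521025657654 gw 0.3165696692951126 t 7.2333
go cm [0.2  0.15 1.46]
```

```bash
python3 -m jog '{"slide":[[0.2,0.1,0.5],[0.2,0.1,0.9],[0.2,0.1,1.1],[0.2,0.1,1.1]],"spin":[0,0,0,0],"claw":[0.2,0.2,0.2,0.2]}'; python3 -m jog '{"slide":[[0,0,0.2],[0,0,0.4],[0,0,0.4]],"spin":[0,0,0],"claw":[0.2,0.2,0.2]}';python3 rel.py -3.5 0 50.8
```

```text
t: 7.57
tcp_pos: [0.5654, 0.0274, 0.178]
ee_rot: [-3.138, -0.002, 2.904]
ft_force: [-0.1, -0.8, -2.9]
gripper_width: 0.318
finger_force: 60.4
t: 7.82
tcp_pos: [0.5671, 0.0271, 0.1761]
ee_rot: [-3.139, 0.003, 2.904]
ft_force: [0.6, -1.1, 7.0]
gripper_width: 0.32
finger_force: 62.4
uvw [-4.5 -0.4 51.2] yawerr deg 0.06 ft [ 0.6 -1.1  7. ] ff 62.350934743881226 gw 0.32012625441232956 t 7.8167
go cm [0.1  0.04 0.04]
```

```bash
python3 -m jog '{"slide":[[-0.2,0,0.2],[-0.4,0,0.45],[-0.4,0,0.45]],"spin":[0,0,0],"claw":[0.2,0.2,0.2]}'; python3 -m jog '{"slide":[[-0.2,0,0.25],[-0.4,0,0.5],[-0.4,0,0.5]],"spin":[0,0,0],"claw":[0.2,0.2,0.2]}'; python3 rel.py
```

```text
t: 8.07
tcp_pos: [0.5713, 0.0261, 0.1717]
ee_rot: [-3.139, 0.003, 2.904]
ft_force: [1.8, -1.3, 7.8]
gripper_width: 0.316
finger_force: 63.1
t: 8.32
tcp_pos: [0.5752, 0.0251, 0.1667]
ee_rot: [-3.139, 0.003, 2.904]
ft_force: [2.6, -2.6, 8.3]
gripper_width: 0.317
finger_force: 63.9
uvw [-12.9  -0.5  41.8] yawerr deg 0.05 ft [ 2.6 -2.6  8.3] ff 63.911919593811035 gw 0.31723954420471906 t 8.3167
```

```bash
python3 -m jog '{"slide":[[-0.2,0,0.3],[-0.35,0,0.6],[-0.35,0,0.6]],"spin":[0,0,0],"claw":[0.2,0.2,0.2]}'; python3 -m jog '{"slide":[[-0.15,0,0.25],[-0.3,0,0.45],[-0.3,0,0.45]],"spin":[0,0,0],"claw":[0.2,0.2,0.2]}'; python3 rel.py
```

```text
t: 8.57
tcp_pos: [0.579, 0.0242, 0.1608]
ee_rot: [-3.139, 0.005, 2.904]
ft_force: [4.3, -1.7, 7.6]
gripper_width: 0.317
finger_force: 65.0
t: 8.82
tcp_pos: [0.5815, 0.0236, 0.1562]
ee_rot: [-3.139, 0.004, 2.904]
ft_force: [3.0, -2.3, 7.1]
gripper_width: 0.313
finger_force: 66.0
uvw [-19.4  -0.5  31.3] yawerr deg 0.05 ft [ 3.  -2.3  7.1] ff 65.97033619880676 gw 0.3125278097549521 t 8.8167
```

```bash
python3 -m jog '{"slide":[[-0.05,0,0.15],[-0.1,0,0.25],[-0.1,0,0.25]],"spin":[0,0,0],"claw":[0.2,0.2,0.2]}'; python3 -m jog '{"slide":[[-0.05,0,0.1],[-0.05,0,0.2],[-0.05,0,0.2]],"spin":[0,0,0],"claw":[0.2,0.2,0.2]}'; python3 rel.py
```

```text
t: 9.07
tcp_pos: [0.5826, 0.0233, 0.1545]
ee_rot: [-3.14, 0.004, 2.904]
ft_force: [1.3, -2.2, 12.6]
gripper_width: 0.316
finger_force: 67.0
t: 9.32
tcp_pos: [0.5836, 0.0233, 0.1541]
ee_rot: [-3.14, 0.006, 2.904]
ft_force: [-3.1, -1.3, 26.3]
gripper_width: 0.317
finger_force: 68.9
uvw [-21.5  -0.3  29.2] yawerr deg 0.04 ft [-3.1 -1.3 26.3] ff 68.94988059997559 gw 0.31705089846886614 t 9.3167
```

```bash
python3 -m jog '{"slide":[[0,0,-0.15],[0,0,-0.15],[0,0,-0.15],[0,0,-0.15],[0,0,-0.15]],"spin":[0,0,0,0,0],"claw":[0.2,0.45,0.5,0.5,0.5]}';python3 rel.py; python3 -m jog '{"slide":[[0,0,-2],[0,0,-5],[0,0,-8],[-2,0,-11],[-4,0,-13],[-6,0,-13],[-6,0,-13]],"spin":[0,0,0,0,0,0,0],"claw":[0.5,0.5,0.5,0.5,0.5,0.5,0.5]}'; python3 - <<'E'
from h import *
s=robot.state(); im=get_image('wrist'); b=get_image('scene'); cv2.imwrite('pics/w3.png',np.hstack([cv2.resize(im[:300,60:460],(400,300)),cv2.resize(b[165:265,220:320],(400,300),interpolation=cv2.INTER_CUBIC)]))
cv2.imwrite('pics/w3full.png',im)
import pickle; pickle.dump(s,open('w3.pkl','wb')); print(s['tcp_pos'],s['ee_rot'])
E
```

```text
t: 9.73
tcp_pos: [0.5811, 0.0236, 0.1514]
ee_rot: [-3.139, -0.001, 2.904]
ft_force: [0.4, 0.1, 0.8]
gripper_width: 0.501
finger_force: 0.0
uvw [-19.1  -0.6  26.5] yawerr deg 0.06 ft [0.4 0.1 0.8] ff 0.0 gw 0.5007932534802978 t 9.7333
t: 10.32
tcp_pos: [0.6422, 0.009, 0.2823]
ee_rot: [-3.139, 0.002, 2.904]
ft_force: [0.9, 0.1, -1.7]
gripper_width: 0.498
finger_force: 0.0
[0.64220689 0.00898954 0.28231418] [-3.13910832e+00  2.11360830e-03  2.90350062e+00]
```

View pics/w3.png

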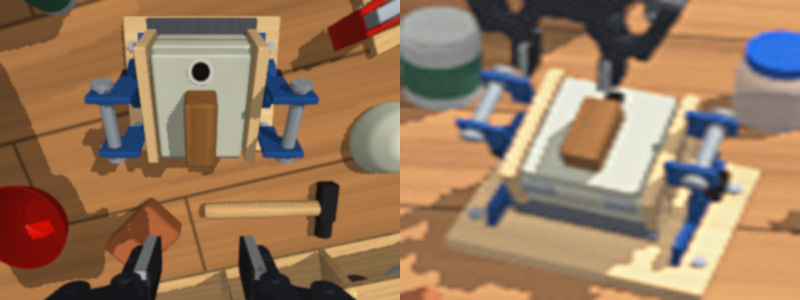

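The cap lies flat between the boards with the hole at the upper end, hole at about (201,72) in the left panel. I'll nudge it down the slope against the stops to be sure.

```bash
python3 rel.py 25 0 47; python3 - <<'E'
from h import *; import pickle
s=pickle.load(open('w3.pkl','rb')); c=cam('wrist',s); c=(c[0],c[1],c[2]+np.array([.0015,.0014,.0046])); F=np.load('frame.npy')
for m in((35,0,26),(33,0,26),(37,0,26),(22,93,60),(22,-93,60)): print(m,proj(c,F[:,3]+F[:,:3]@np.array(m)/1e3)[0]-[60,0])
E
```

```text
uvw [-79.1  -0.2 155.7] yawerr deg 0.04 ft [-0.2  0.2  0.2] ff 0.0 gw 0.498963314114856 t 10.4167
go cm [10.39  0.07 10.9 ]
(35, 0, 26) [201.57979332  73.78499363]
(33, 0, 26) [201.57287714  76.18885402]
(37, 0, 26) [201.58677935  71.35685581]
(22, 93, 60) [ 85.75586493 102.80423906]
(22, -93, 60) [317.7193763  102.85913638]
```

```bash
python3 -m jog '{"slide":[[4,0,0],[8,0,0],[10.4,0,2],[10.4,0,5],[10.4,0,8],[10.4,0,10.2],[10.4,0,10.8],[10.4,0,10.8]],"spin":[0,0,0,0,0,0,0,0],"claw":[0,0,0,0,0,0,0,0]}'; python3 rel.py;  python3 -m jog '{"slide":[[-0.3,0,0],[-0.6,0,0],[-0.9,0,0],[-0.9,0,0]],"spin":[0,0,0,0],"claw":[0,0,0,0]}'; python3 rel.py
```

```text
t: 11.08
tcp_pos: [0.5371, 0.0341, 0.1722]
ee_rot: [-3.138, -0.004, 2.904]
ft_force: [-0.2, 0.6, 0.5]
gripper_width: 0.002
finger_force: 0.0
uvw [26.2 -0.7 47.3] yawerr deg 0.06 ft [-0.2  0.6  0.5] ff 0.0 gw 0.0016494753078802199 t 11.0833
t: 11.42
tcp_pos: [0.5483, 0.0317, 0.1747]
ee_rot: [-3.139, 0.001, 2.904]
ft_force: [0.9, -0.3, -0.1]
gripper_width: 0.0
finger_force: 0.0
uvw [14.7 -0.5 49.8] yawerr deg 0.05 ft [ 0.9 -0.3 -0.1] ff 0.0 gw 0.00013290857541226742 t 11.4167
```

```bash
python3 -m jog '{"slide":[[-0.1,0,0],[-0.2,0,0],[-0.2,0,0]],"spin":[0,0,0],"claw":[0,0,0]}'; python3 rel.py;  python3 -m jog '{"slide":[[-0.1,0,0],[-0.2,0,0],[-0.2,0,0]],"spin":[0,0,0],"claw":[0,0,0]}';python3 -m jog '{"slide":[[-0.1,0,0],[-0.2,0,0],[-0.2,0,0]],"spin":[0,0,0],"claw":[0,0,0]}'; python3 rel.py
```

```text
t: 11.67
tcp_pos: [0.5494, 0.0313, 0.1738]
ee_rot: [-3.139, -0.0, 2.904]
ft_force: [0.3, 0.1, -0.0]
gripper_width: -0.001
finger_force: 0.0
uvw [13.6 -0.5 48.9] yawerr deg 0.05 ft [ 0.3  0.1 -0. ] ff 0.0 gw -0.0006748520307493821 t 11.6667
t: 11.92
tcp_pos: [0.5513, 0.0309, 0.1737]
ee_rot: [-3.139, -0.001, 2.904]
ft_force: [-0.2, 0.2, -0.4]
gripper_width: 0.003
finger_force: 0.0
t: 12.17
tcp_pos: [0.5532, 0.0304, 0.1736]
ee_rot: [-3.139, -0.001, 2.904]
ft_force: [0.5, -0.8, -0.4]
gripper_width: -0.004
finger_force: 0.1
uvw [ 9.7 -0.5 48.7] yawerr deg 0.06 ft [ 0.5 -0.8 -0.4] ff 0.06336518068565056 gw -0.004214888277844262 t 12.1667
```

```bash
for i in 1 2; do python3 -m jog '{"slide":[[-0.1,0,0],[-0.2,0,0],[-0.2,0,0]],"spin":[0,0,0],"claw":[0,0,0]}'|grep -E "pos|ft"; done; python3 -m jog '{"slide":[[-0.1,0,0],[-0.2,0,0],[-0.2,0,0]],"spin":[0,0,0],"claw":[0,0,0]}'; python3 rel.py
```

```text
tcp_pos: [0.5548, 0.0302, 0.1736]
ft_force: [-3.0, 1.7, 2.2]
tcp_pos: [0.5558, 0.0299, 0.1741]
ft_force: [-11.5, 3.9, 11.7]
t: 12.92
tcp_pos: [0.557, 0.0297, 0.1747]
ee_rot: [-3.139, -0.005, 2.904]
ft_force: [-19.0, 4.6, 22.0]
gripper_width: -0.001
finger_force: 13.7
uvw [ 5.8 -0.3 49.8] yawerr deg 0.07 ft [-19.    4.6  22. ] ff 13.713444918394089 gw -0.0008605264642363776 t 12.9167
```

```bash
python3 -m jog '{"slide":[[1,0,0],[1.5,0,-2],[1.5,0,-5],[1.5,0,-9],[3,2,-11]],"spin":[0,0,0,0,0],"claw":[0,0,0,0,0.3]}'; python3 rel.py; python3 -m jog '{"slide":[[1,3,0],[2,6,0],[3,9,0],[4,12,0],[5,15,0],[6,18,0],[6.3,19.4,0],[6.3,19.4,0]],"spin":[7,14,21,28,35,42,49,56],"claw":[0.6,0.6,0.6,0.6,0.6,0.6,0.6,0.6]}'; python3 -m jog '{"slide":[[0,0,0],[0,0,0],[0,0,0]],"spin":[7,10.5,10.5],"claw":[0.6,0.6,0.6]}'; python3 - <<'E'
from h import *
s=robot.state(); im=get_image('wrist'); cv2.imwrite('pics/w4.png',cv2.resize(im,(800,600),interpolation=cv2.INTER_CUBIC))
import pickle; pickle.dump(s,open('w4.pkl','wb')); print(s['tcp_pos'],s['ee_rot'])
E
```

```text
t: 13.33
tcp_pos: [0.5367, 0.0538, 0.2878]
ee_rot: [-3.139, 0.005, 2.902]
ft_force: [1.1, 0.6, 1.1]
gripper_width: 0.132
finger_force: 0.0
uvw [ 31.2  18.3 162.9] yawerr deg -0.08 ft [1.1 0.6 1.1] ff 0.0 gw 0.13165097169987938 t 13.3333
t: 14.0
tcp_pos: [0.5189, 0.262, 0.283]
ee_rot: [-3.14, 0.002, 1.923]
ft_force: [0.4, 0.5, 0.5]
gripper_width: 0.6
finger_force: 0.0
t: 14.25
tcp_pos: [0.5193, 0.2593, 0.2832]
ee_rot: [-3.141, 0.002, 1.741]
ft_force: [0.7, -0.5, -0.4]
gripper_width: 0.598
finger_force: 0.0
[0.51929111 0.25932454 0.28315053] [-3.14066849e+00  2.43794564e-03  1.74085254e+00]
```

View pics/w4.png

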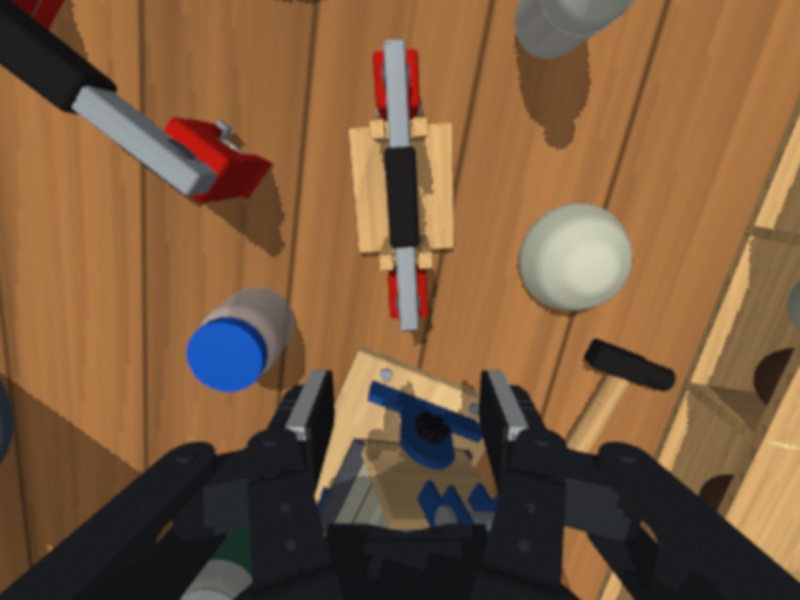

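The smaller bar sits in the wooden rest, grip centre at about (402,197), ends at (394,40) and (409,329).

```bash
python3 - <<'E'
from h import *; import pickle
s=pickle.load(open('w4.pkl','rb')); c=cam('wrist',s); c=(c[0],c[1],c[2]+np.array([.0015,.0014,.0046])); k=800/512
P=lambda u,z: onz(c,np.array(u)/k,z)
a,b=P((394,40),.108),P((409,329),.108); print(a,b,np.linalg.norm(a-b))
g=np.mean([P(u,.111) for u in((386,148),(415,148),(390,247),(418,246))],0); print('grip',g,'mid',(a+b)/2)
d=a-b; print('yaw',np.arctan2(d[1],d[0]))
Rm=R.from_euler('xyz',s['ee_rot']).as_matrix()
m=(a+b)/2
for q in(g,m):print(100*Rm.T@(np.array([q[0],q[1],.103])-s['tcp_pos']))
E
```

```text
[0.48345404 0.41051949 0.108     ] [0.52665072 0.21763548 0.108     ] 0.1976618182588301
grip [0.50514143 0.31404686 0.111     ] mid [0.50505238 0.31407748 0.108     ]
yaw 1.7911126371714006
[ 5.6766657  -0.4518131  18.00169209]
[ 5.68119101 -0.46007134 18.00168869]
```

```bash
python3 -m jog '{"slide":[[3,-0.3,0],[5.7,-0.45,2],[5.7,-0.45,6],[5.7,-0.45,10],[5.7,-0.45,14],[5.7,-0.45,17],[5.7,-0.45,18.2],[5.7,-0.45,18.2]],"spin":[-2.9,-2.9,-2.9,-2.9,-2.9,-2.9,-2.9,-2.9],"claw":[0.6,0.6,0.6,0.6,0.6,0.6,0.6,0.6]}';python3 -m jog '{"slide":[[0,0,0],[0,0,0],[0,0,0],[0,0,0],[0,0,0]],"spin":[0,0,0,0,0],"claw":[0.4,0.2,0.1,0.1,0.1]}'
```

```text
t: 14.97
tcp_pos: [0.5036, 0.3134, 0.0986]
ee_rot: [-3.136, 0.003, 1.796]
ft_force: [-0.0, -0.8, 0.5]
gripper_width: 0.598
finger_force: 0.0
t: 15.38
tcp_pos: [0.5059, 0.3147, 0.1036]
ee_rot: [3.139, 0.001, 1.794]
ft_force: [-0.3, -0.5, 4.5]
gripper_width: 0.231
finger_force: 58.9
```

```bash
python3 -m jog '{"slide":[[0,0,-1],[0,0,-4],[0,0,-8],[0,0,-12],[0,0,-16],[0,0,-20],[-1,0,-22],[-2,0,-22.5]],"spin":[0,0,0,0,0,0,0,0],"claw":[0.1,0.1,0.1,0.1,0.1,0.1,0.1,0.1]}';python3 -m jog '{"slide":[[-3,0,0],[-7,0,0],[-11,0.2,0],[-15,0.4,0],[-19,0.6,0],[-23,0.8,0],[-27,1.1,0],[-28.1,1.1,0]],"spin":[0,4,8,12,16,20,24,26.5],"claw":[0.1,0.1,0.1,0.1,0.1,0.1,0.1,0.1]}'; python3 -m jog '{"slide":[[0,0,0],[0,0,0],[0,0,0]],"spin":[0,0,0],"claw":[0.1,0.1,0.1]}'; python3 rel.py -20.9 0 150
```

```text
t: 16.05
tcp_pos: [0.51, 0.2955, 0.3317]
ee_rot: [3.136, 0.001, 1.795]
ft_force: [-0.3, -0.4, -4.0]
gripper_width: 0.235
finger_force: 59.9
t: 16.72
tcp_pos: [0.5824, 0.0181, 0.3254]
ee_rot: [-3.14, 0.005, 1.324]
ft_force: [0.1, 0.7, -5.6]
gripper_width: 0.235
finger_force: 59.9
t: 16.97
tcp_pos: [0.5816, 0.024, 0.326]
ee_rot: [-3.14, 0.003, 1.333]
ft_force: [0.2, 0.3, -3.9]
gripper_width: 0.231
finger_force: 59.9
uvw [-19.4  -0.  201.2] yawerr deg -89.97 ft [ 0.2  0.3 -3.9] ff 59.86234724521637 gw 0.23127806338735818 t 16.9667
go cm [0.02 0.16 5.11]
```

```bash
python3 -m jog '{"slide":[[0,0.1,2],[0,0.1,4],[0,0.1,5],[0,0.1,5],[0,0.1,5]],"spin":[0,0,0,0,0],"claw":[0.1,0.1,0.1,0.1,0.1]}'; python3 rel.py -20.9 0 137; python3 -m jog '{"slide":[[0,0,0.5],[0,0,1],[0,0,1.2],[0,0,1.2]],"spin":[0,0,0,0],"claw":[0.1,0.1,0.1,0.1]}'; python3 rel.py -20.9 0 137
```

```text
t: 17.38
tcp_pos: [0.583, 0.0238, 0.2768]
ee_rot: [-3.14, 0.003, 1.333]
ft_force: [-0.4, -1.0, -4.4]
gripper_width: 0.233
finger_force: 59.9
uvw [-2.09e+01  1.00e-01  1.52e+02] yawerr deg -89.97 ft [-0.4 -1.  -4.4] ff 59.877145886421204 gw 0.23336065181742613 t 17.3833
go cm [-0.01  0.01  1.5 ]
t: 17.72
tcp_pos: [0.5829, 0.0232, 0.2642]
ee_rot: [-3.14, 0.003, 1.332]
ft_force: [-0.4, 0.1, -4.7]
gripper_width: 0.232
finger_force: 59.8
uvw [-20.9  -0.5 139.3] yawerr deg -90.04 ft [-0.4  0.1 -4.7] ff 59.82846021652222 gw 0.23169600000620494 t 17.7167
go cm [0.05 0.   0.23]
```

```bash
python3 -m jog '{"slide":[[0,0,0.3],[0,0,0.4],[0,0,0.4]],"spin":[0,0,0],"claw":[0.1,0.1,0.1]}'|grep -E "pos|ft"; python3 -m jog '{"slide":[[0,0.3,0.1],[0,0.6,0.1],[0,0.9,0.2],[0,0.9,0.2]],"spin":[0,0,0,0],"claw":[0.1,0.1,0.1,0.1]}'; python3 rel.py
```

```text
tcp_pos: [0.5836, 0.0234, 0.2615]
ft_force: [-1.0, 2.9, 2.4]
t: 18.3
tcp_pos: [0.5915, 0.0211, 0.2592]
ee_rot: [-3.139, 0.003, 1.331]
ft_force: [-7.8, 2.1, 10.3]
gripper_width: 0.233
finger_force: 61.7
uvw [-29.7  -0.6 134.3] yawerr deg -90.05 ft [-7.8  2.1 10.3] ff 61.6951713594608 gw 0.23302853047999866 t 18.3
```

```bash
python3 - <<'E'
from h import *
im=get_image('wrist'); b=get_image('scene'); 
cv2.imwrite('pics/w5.png',np.hstack([cv2.resize(im[100:384,110:400],(400,392),interpolation=cv2.INTER_CUBIC),cv2.resize(b[160:260,220:322],(400,392),interpolation=cv2.INTER_CUBIC)]))
E
```

```text
(no output)
```

View pics/w5.png

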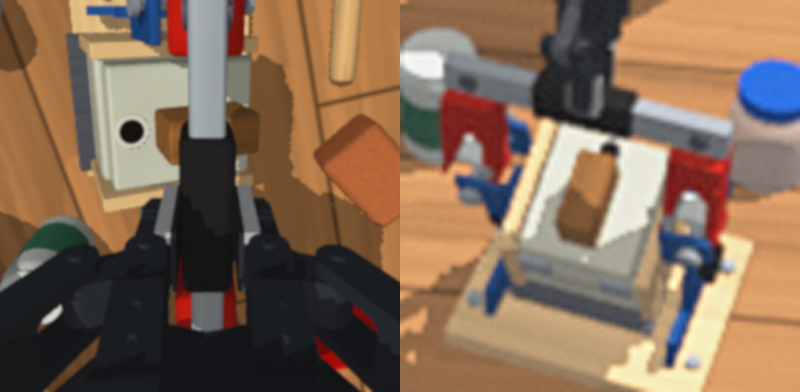

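The picture shows both hooks straddling their pins between the lugs, with the bar still upright. I'll now tilt the bar downhill.

```bash
python3 -m jog '{"slide":[[0,0.3,0],[0,0.6,0],[0,0.9,0],[0,0.9,0]],"spin":[0,0,0,0],"claw":[0.1,0.1,0.1,0.1]}'|grep -E "pos|ft"; python3 -m jog '{"slide":[[0,0.3,0.05],[0,0.6,0.1],[0,0.9,0.2],[0,0.9,0.2]],"spin":[0,0,0,0],"claw":[0.1,0.1,0.1,0.1]}'; python3 rel.py
```

```text
tcp_pos: [0.5998, 0.0191, 0.2584]
ft_force: [-7.2, 2.3, 5.0]
t: 19.07
tcp_pos: [0.6093, 0.0168, 0.2566]
ee_rot: [-3.139, 0.003, 1.331]
ft_force: [-2.5, 2.3, 3.7]
gripper_width: 0.224
finger_force: 60.8
uvw [-48.   -0.5 131.7] yawerr deg -90.05 ft [-2.5  2.3  3.7] ff 60.81430150195956 gw 0.22359524169038034 t 19.0667
```

```bash
cat > red.py <<'E'
from h import *
im=get_image('wrist').astype(int); b,g,r=im[...,0],im[...,1],im[...,2]
red=(r>110)&(g<60)&(b<60)
for row in range(0,200,12):
    x=np.where(red[row,180:340])[0]+180
    gr=np.where((abs(r-g)<25)&(abs(g-b)<40)&(g>110))[0:2]; gx=gr[1][(gr[0]==row)&(gr[1]>215)&(gr[1]<310)]
    if len(x) : print(row,'red',x.min(),x.max(),len(x),'grey',(gx.min(),gx.max(),len(gx)) if len(gx) else None)
E
python3 red.py
```

```text
72 red 221 237 17 grey (np.int64(240), np.int64(273), 34)
84 red 212 275 27 grey (np.int64(240), np.int64(272), 33)
96 red 217 236 20 grey (np.int64(244), np.int64(272), 29)
108 red 218 236 19 grey (np.int64(245), np.int64(272), 28)
120 red 218 237 20 grey (np.int64(244), np.int64(272), 29)
132 red 215 238 24 grey (np.int64(241), np.int64(272), 32)
```

```bash
python3 -m jog '{"slide":[[0,0.3,0.1],[0,0.6,0.1],[0,0.8,0.1],[0,0.8,0.1]],"spin":[0,0,0,0],"claw":[0.1,0.1,0.1,0.1]}'; python3 rel.py; python3 red.py
```

```text
t: 19.45
tcp_pos: [0.6165, 0.0149, 0.2553]
ee_rot: [-3.138, 0.003, 1.331]
ft_force: [-6.4, 1.6, 5.3]
gripper_width: 0.222
finger_force: 62.8
uvw [-55.5  -0.6 130.4] yawerr deg -90.05 ft [-6.4  1.6  5.3] ff 62.8450967464596 gw 0.22219255059210882 t 19.45
72 red 217 234 18 grey (np.int64(237), np.int64(273), 37)
84 red 203 234 32 grey (np.int64(237), np.int64(273), 37)
96 red 211 234 24 grey (np.int64(244), np.int64(272), 29)
108 red 212 234 23 grey (np.int64(245), np.int64(272), 28)
120 red 211 236 26 grey (np.int64(243), np.int64(272), 30)
132 red 207 236 30 grey (np.int64(238), np.int64(272), 35)
```

```bash
python3 -m jog '{"slide":[[0,-0.1,0.3],[0,-0.2,0.6],[0,-0.35,0.9],[0,-0.35,0.9]],"spin":[0,0,0,0],"claw":[0.1,0.1,0.1,0.1]}'; python3 rel.py; python3 red.py|sed -n 3,5p;python3 -m jog '{"slide":[[0,-0.1,0.3],[0,-0.2,0.6],[0,-0.35,0.9],[0,-0.35,0.9]],"spin":[0,0,0,0],"claw":[0.1,0.1,0.1,0.1]}'; python3 rel.py; python3 red.py|sed -n 3,5p
```

```text
t: 19.83
tcp_pos: [0.6164, 0.0174, 0.2505]
ee_rot: [3.134, -0.002, 1.332]
ft_force: [4.0, 12.0, 22.3]
gripper_width: 0.22
finger_force: 65.5
uvw [-54.8   1.7 125.6] yawerr deg -90.02 ft [ 4.  12.  22.3] ff 65.45096660032868 gw 0.22001662356697524 t 19.8333
96 red 208 233 26 grey (np.int64(243), np.int64(271), 29)
108 red 211 232 22 grey (np.int64(244), np.int64(270), 27)
120 red 209 234 26 grey (np.int64(243), np.int64(271), 29)
t: 20.22
tcp_pos: [0.617, 0.0197, 0.2454]
ee_rot: [3.121, -0.007, 1.333]
ft_force: [15.1, 22.1, 36.4]
gripper_width: 0.226
finger_force: 81.8
uvw [-54.8   4.1 120.5] yawerr deg -89.93 ft [15.1 22.1 36.4] ff 81.8413094515563 gw 0.22586963476789834 t 20.2167
108 red 207 230 24 grey (np.int64(242), np.int64(268), 27)
120 red 207 232 26 grey (np.int64(241), np.int64(269), 29)
132 red 201 232 32 grey (np.int64(235), np.int64(269), 35)
```

```bash
python3 - <<'E'
from h import *
s=robot.state(); F=np.load('frame.npy'); yw=np.arctan2(F[1,0],F[0,0]); ex=np.array([np.cos(yw),np.sin(yw),0]); ev=np.array([np.sin(yw),-np.cos(yw),0])
for k in('ft_force','torque'): print(k,'u,v,w',s[k]@ex,s[k]@ev,s[k][2])
im=get_image('scene'); b,g,r=[im[...,i].astype(int) for i in range(3)]
red=((r>100)&(g<60)&(b<60)).astype(np.uint8); red[:150]=0;red[265:]=0;red[:,:215]=0;red[:,325:]=0
n,l,st,ce=cv2.connectedComponentsWithStats(red); print([ (st[i],ce[i].round(1)) for i in range(1,n) if st[i][4]>15])
for i in range(1,n):
    if st[i][4]>15:
        x,y,w,h,_=st[i]
        for row in range(y,y+h): print(row,''.join('#' if v else '.' for v in red[row,x-2:x+w+2]))
print(s['t'])
E
```

```text
ft_force u,v,w -10.121728309116929 24.670013831049424 36.19942575938924
torque u,v,w -4.006983189704015 -1.1581272224062542 0.8029320527627015
[(array([229, 192,  19,  14, 152], dtype=int32), array([238. , 197.7])), (array([287, 209,  16,  16, 125], dtype=int32), array([294.8, 214.1]))]
192 ..#######..............
193 ..#########............
194 ..############.........
195 ...###############.....
196 ...################....
197 ...#################...
198 ...#################...
199 ....####..###########..
200 ....###....##########..
201 ....###......#######...
202 .....#........######...
203 .....#........#####....
204 ..............#####....
205 ................###....
209 ...#######..........
210 ...#########........
211 ...############.....
212 ..################..
213 ...##############...
214 ...##############...
215 ..################..
216 ..####....########..
217 ..###......######...
218 ............#####...
219 .............###....
220 .............###....
221 ...............#....
222 ...............#....
223 ...............#....
224 ...............##...
20.2667
```

```bash
python3 - <<'E'
from h import *
F=np.load('frame.npy'); c=cam('scene'); o=F[:,3];M=F[:,:3]
for dv in(0,-4):
  for n,y in(('A',99),('A in',61),('B',-99),('B in',-61)):
    print(dv,n,[proj(c,o+M@np.array([-20,y+dv,z])/1e3)[0].round(1) for z in(38,80,100)])
for m in((-22,93,60),(-28,93,60),(-28,93,30),(-28,56,60),(-22,-93,60),(-28,-93,60),(-28,-93,30),(-28,-56,60)): print(m,proj(c,o+M@np.array(m)/1e3)[0].round(1))
im=get_image('scene')
cv2.imwrite('pics/s6.png',im)
for (x0,y0) in((226,188),(284,205)):
    print(x0,y0)
    for row in range(y0,y0+24):
        s=''
        for x in range(x0,x0+30):
            b,g,r=[int(v) for v in im[row,x]]
            s+= 'R' if r>90 and r>2*g and r>2*b else 'B' if b>1.4*r and b>50 else 'w' if min(b,g,r)>120 and max(b,g,r)-min(b,g,r)<40 else 'o' if r>1.25*b else 'g' if max(b,g,r)>60 else 'k'
        print(row,s)
E
```

```text
0 A [array([233.4, 203.3]), array([230.8, 196.9]), array([229.5, 193.7])]
0 A in [array([246.1, 206.7]), array([243.9, 200.4]), array([242.8, 197.2])]
0 B [array([301.6, 221.7]), array([301.4, 215.6]), array([301.3, 212.6])]
0 B in [array([288.1, 218. ]), array([287.4, 211.9]), array([287.1, 208.9])]
-4 A [array([234.8, 203.7]), array([232.2, 197.3]), array([230.9, 194.1])]
-4 A in [array([247.5, 207.1]), array([245.3, 200.7]), array([244.3, 197.6])]
-4 B [array([303.1, 222.1]), array([302.9, 216. ]), array([302.8, 213. ])]
-4 B in [array([289.5, 218.4]), array([288.9, 212.3]), array([288.5, 209.2])]
(-22, 93, 60) [233.9 201.2]
(-28, 93, 60) [233.1 203.1]
(-28, 93, 30) [234.9 207.5]
(-28, 56, 60) [245.7 206.5]
(-22, -93, 60) [299.1 218.7]
(-28, -93, 60) [298.5 220.7]
(-28, -93, 30) [298.7 224.8]
(-28, -56, 60) [285.1 217.1]
226 188
188 gggggggggwwwwwwwwwwwwwwwoooooo
189 ggggggggggggwwwwwwwwwwwwwwwook
190 BBBggggggggggggwwwwwwwwwwwwgkk
191 gBgoRooooggggggggggwwwwwwwgkkk
192 BBgRRRRRRRooggggggggggwwwwgkkk
193 BgoRRRRRRRRRoooggggggggggggkkk
194 BBoRRRRRRRRRRRRRogggggggggkkkk
195 gBgoRRR
[... 731 characters left out ...]

209 wwwoRRRRRRooogggggoooooooooooo
210 wwooRRRRRRRRRoogggoooooooooooo
211 wwooRRRRRRRRRRRRooRooooooooooo
212 wwoRRRRRRRRRRRRRRRRooooooooooo
213 gooRRRRRRRRRRRRRRRRooooooooooo
214 gwooRRRRRRRRRRRRRRRooooooooooo
215 gooRRRRRRRRRRRRRRRRooooooooooo
216 wooRRRRooooRRRRRRRRooooooooooo
217 oooRRoowwwgoRRRRRRRooooooooooo
218 ooogogwwwwwwoRRRRRRooooooooooo
219 ooBBBBggwwgwgoRRRRoooooooooooo
220 ooBBBBBBBBBgggRRRRoooooooooooo
221 ooBBBBBBBBBBBBgoRRoooooooooooo
222 oogBBBBBBBBBBBBoRRoooooooooooo
223 oogBBBBggggBBBBoRRoooooooooooo
224 oogBBBBgwwwgBBBoRRoooooooooooo
225 oogBBBggggwwgBBgRooooooooooooo
226 ooogBBgggggwwBBBkgwwwooooooooo
227 oooogoogggggggBkkgwwwwoooooooo
228 oooooooogBBBkkkkkgwwwwoooooooo
```

```bash
cat > fr.py <<'E'
from h import *
s=robot.state(); F=np.load('frame.npy'); yw=np.arctan2(F[1,0],F[0,0]); ex=np.array([np.cos(yw),np.sin(yw),0]); ev=np.array([np.sin(yw),-np.cos(yw),0]); d=(s['tcp_pos']-F[:,3])*1e3; d[2]+=5
G=np.array([d@ex,d@ev,d[2]]); th=.38
print('G mould x,v,s',(G[0]*np.cos(th)+G[2]*np.sin(th)).round(1),G[1].round(1),(-G[0]*np.sin(th)+G[2]*np.cos(th)-104).round(1),'F uvw',np.round([s['ft_force']@ex,s['ft_force']@ev,s['ft_force'][2]],1),'T',np.round([s['torque']@ex,s['torque']@ev,s['torque'][2]],2),'roll',s['ee_rot'][0].round(3),'gw',s['gripper_width'].round(3),'t',s['t'])
im=get_image('scene')
for (x0,y0) in((226,190),(284,207)):
    for row in range(y0,y0+20):
        q=''
        for x in range(x0,x0+26):
            b,g,r=[int(v) for v in im[row,x]]
            q+= 'R' if r>90 and r>2*g and r>2*b else 'B' if b>1.4*r and b>50 else 'w' if min(b,g,r)>120 and max(b,g,r)-min(b,g,r)<40 else '.' if r>1.25*b else 'g' if max(b,g,r)>60 else 'k'
        print(row,q)
E
python3 -m jog '{"slide":[[0,0.2,-0.5],[0,0.5,-1],[0,0.9,-1],[0,0.9,-1]],"spin":[0,0,0,0],"claw":[0.1,0.1,0.1,0.1]}' >/dev/null; python3 fr.py; python3 red.py|sed -n 3,5p
```

```text
96 red 204 233 30 grey (np.int64(243), np.int64(272), 30)
108 red 208 232 25 grey (np.int64(244), np.int64(271), 28)
120 red 207 233 27 grey (np.int64(242), np.int64(272), 31)Traceback (most recent call last):
  File "fr.py", line 4, in <module>
    print('G mould x,v,s',(G[0]*np.cos(th)+G[2]*np.sin(th)).round(1),G[1].round(1),(-G[0]*np.sin(th)+G[2]*np.cos(th)-104).round(1),'F uvw',np.round([s['ft_force']@ex,s['ft_force']@ev,s['ft_force'][2]],1),'T',np.round([s['torque']@ex,s['torque']@ev,s['torque'][2]],2),'roll',s['ee_rot'][0].round(3),'gw',s['gripper_width'].round(3),'t',s['t'])
                                                                                                                                                                                                                                                                                                               ^^^^^^^^^^^^^^^^^^^^^^^^
AttributeError: 'float' object has no attribute 'round'
```

```bash
sed -i "s/s\['gripper_width'\].round(3)/round(s['gripper_width'],3)/" fr.py; python3 fr.py
```

```text
G mould x,v,s -6.7 1.3 37.3 F uvw [ 1.  10.8  9.1] T [-1.88  1.07  0.31] roll 3.14 gw 0.224 t 20.75
190 ggggggggggggggwwwwwwwwwwwg
191 Bg.R...gggggggggggwwwwwwwg
192 BgRRRRRR...ggggggggggwwwgk
193 g.RRRRRRRRR...gggggggggggk
194 g.RRRRRRRRRRRRR.gggggggggk
195 gg.RRRRRRRRRRRRRR....ggggk
196 BB.RRRRRRRRRRRRRRRRRR.gggk
197 gggRRRRRRRRRRRRRRRRRRRgBBB
198 wgg.RRRRRRRRRRRRRRRRRR.gBB
199 wwwgRRRR..RRRRRRRRRRRRR...
200 wwwg.RRR.wg.RRRRRRRRRR....
201 ..g..RRRgwww..RRRRRRRR....
202 .....RR...wwwg.RRRRRR..gg.
203 ......R.....ww.RRRRRR..gB.
204 ............wwgRRRRR..gBg.
205 ........gBBBBBgg.RRR..BBw.
206 ........gBBBBBBBgg...gBB..
207 .........BBBBBBBBBBBBBBg..
208 .........gggggBBBBBBBBB...
209 .........wwwwggBBBBBBBB...
207 www..ggggggggggwww.gg....g
208 wwwRRR...gggggggg.Rgg.....
209 ww.RRRRRRR..ggggg.Rgg.....
210 ww.RRRRRRRRRR.....R.......
211 ww.RRRRRRRRRRRRRRRR.......
212 ww.RRRRRRRRRRRRRRRR.......
213 wg.RRRRRRRRRRRRRRRR.......
214 g..RRRRRRRRRRRRRRRR.......
215 g..RRRR.RRRRRRRRRRRR......
216 ...RR..ww..RRRRRRRR.......
217 ...RR.wwwww.RRRRRRR.......
218 ..ggggwwwwww.RRRRR........
219 ..BBBBgggwgww.RRRR........
220 ..BBBBBBBBBgg.RRR.........
221 ..BBBBBBBBBBBggRR.........
222 ..gBBBBBBBBBBBB.RR........
223 ..gBBBBggggBBBB.RR........
224 ..gBBBggwwwgBBBgR.........
225 ..gBBBggggwwgBBBk.........
226 ...gBBggggwwwBBBkgwww.....
```

```bash
python3 - <<'E'
import cv2
im=cv2.imread('pics/s6.png')
for r in range(200,211): print(r,[tuple(int(v) for v in im[r,x][::-1]) for x in range(229,236)])
E
```

```text
200 [(130, 126, 126), (120, 79, 78), (115, 32, 32), (116, 28, 24), (114, 31, 27), (125, 74, 74), (137, 114, 111)]
201 [(139, 125, 116), (132, 98, 87), (117, 36, 33), (114, 25, 20), (118, 43, 36), (147, 101, 83), (165, 146, 133)]
202 [(171, 128, 91), (182, 127, 88), (141, 67, 48), (114, 27, 27), (144, 75, 51), (202, 138, 95), (219, 165, 119)]
203 [(220, 156, 102), (222, 150, 98), (153, 74, 52), (119, 41, 33), (161, 99, 71), (217, 154, 108), (237, 172, 112)]
204 [(234, 175, 114), (219, 147, 97), (152, 73, 52), (155, 87, 58), (178, 124, 96), (161, 130, 120), (177, 133, 117)]
205 [(231, 172, 113), (222, 157, 104), (196, 126, 82), (218, 149, 99), (205, 150, 115), (84, 85, 117), (51, 68, 119)]
206 [(224, 164, 108), (226, 167, 111), (228, 166, 110), (232, 168, 111), (205, 146, 107), (89, 78, 99), (22, 53, 102)]
207 [(221, 159, 106), (220, 160, 106), (223, 162, 107), (224, 161, 103), (219, 154, 104), (152, 113, 98), (54, 63, 94)]
208 [(220, 159, 106), (221, 161, 108), (222, 161, 106), (223, 161, 106), (229, 163, 107), (201, 144, 109), (107, 101, 112)]
209 [(221, 158, 107), (222, 161, 108), (222, 161, 109), (225, 163, 108), (224, 161, 109), (196, 147, 112), (130, 126, 125)]
210 [(219, 156, 105), (220, 157, 106), (220, 161, 106), (222, 160, 106), (221, 157, 107), (186, 142, 107), (125, 114, 112)]
```

```bash
python3 red.py; python3 - <<'E'
from h import *
T=np.array(camera_params('wrist')['T_tool_cam']); C=np.linalg.inv(T); K=cam('top')[0]; p=camera_params('wrist'); f=192/np.tan(np.radians(p['fovy'])/2); K=np.array([[f,0,p['cx']],[0,f,p['cy']],[0,0,1]])
# tool: x=+v (B side), y=downhill, z down. bar pts (x uphill, yb along +v, z up) rel bar_grip; pivot G at z=+10 ; G at tool (0,0,-5)
for phi in(0,.1,.2,.3,.37,.45):
    r=[]
    for X,Y,Z in((16,61,-89),(16,99,-89),(16,80,-46),(7,61,12),(-7,61,12),(16,61,-20)):
        zz=Z-10; # lean top downhill: bottom goes uphill
        up=X*np.cos(phi)-zz*np.sin(phi); h=zz*np.cos(phi)+X*np.sin(phi)
        q=C[:3,:3]@(np.array([Y,-up,-5-h])/1e3)+C[:3,3]+[.0015,.0014,.0046]; q=K@q; r.append((q[:2]/q[2]).round(0).astype(int).tolist())
    print(phi,r)
E
```

```text
72 red 217 231 15 grey (np.int64(234), np.int64(272), 39)
84 red 193 232 40 grey (np.int64(234), np.int64(272), 39)
96 red 205 233 29 grey (np.int64(243), np.int64(272), 30)
108 red 208 232 25 grey (np.int64(244), np.int64(271), 28)
120 red 207 233 27 grey (np.int64(242), np.int64(272), 31)
132 red 201 233 33 grey (np.int64(236), np.int64(272), 37)
0 [[243, 129], [242, 80], [239, 105], [250, 147], [279, 147], [237, 139]]
0.1 [[231, 129], [230, 80], [231, 106], [251, 147], [279, 147], [232, 140]]
0.2 [[219, 130], [217, 79], [222, 106], [251, 148], [279, 147], [227, 140]]
0.3 [[207, 130], [204, 79], [213, 106], [252, 148], [279, 147], [222, 141]]
0.37 [[198, 131], [195, 78], [208, 106], [253, 148], [279, 146], [219, 141]]
0.45 [[188, 131], [184, 78], [201, 106], [253, 148], [279, 146], [215, 141]]
```

```bash
python3 -m jog '{"slide":[[0.2,0,0],[0.4,0,0],[0.4,0.2,0],[0.4,0.4,0]],"spin":[0,0,0,0],"claw":[0.1,0.1,0.1,0.1]}' >/dev/null; python3 fr.py |head -1; python3 red.py|tail -5
```

```text
G mould x,v,s -9.5 2.9 37.5 F uvw [ 9.7 -2.7  7.8] T [0.47 2.57 0.51] roll -3.138 gw 0.223 t 21.1833
84 red 188 230 43 grey (np.int64(232), np.int64(270), 39)
96 red 201 231 31 grey (np.int64(241), np.int64(270), 30)
108 red 205 230 26 grey (np.int64(243), np.int64(269), 27)
120 red 204 231 28 grey (np.int64(241), np.int64(270), 30)
132 red 197 231 35 grey (np.int64(234), np.int64(270), 37)
```

```bash
python3 -m jog '{"slide":[[0,-0.05,0.3],[0,-0.1,0.5],[0,-0.1,0.5]],"spin":[0,0,0],"claw":[0.1,0.1,0.1]}' >/dev/null; python3 fr.py |head -1;python3 -m jog '{"slide":[[0,-0.1,0.3],[0,-0.2,0.5],[0,-0.2,0.5]],"spin":[0,0,0],"claw":[0.1,0.1,0.1]}' >/dev/null; python3 fr.py |head -1; python3 red.py|tail -5
```

```text
G mould x,v,s -11.7 4.0 36.0 F uvw [-5.5  9.2 14. ] T [-1.81 -1.28  0.05] roll 3.136 gw 0.161 t 21.5333
G mould x,v,s -13.9 5.0 34.9 F uvw [-10.1   7.   27.7] T [-1.21 -1.85  0.14] roll 3.124 gw 0.105 t 21.8333
84 red 189 229 41 grey (np.int64(231), np.int64(271), 41)
96 red 180 230 50 grey (np.int64(232), np.int64(272), 28)
108 red 199 231 33 grey (np.int64(248), np.int64(272), 25)
120 red 198 231 34 grey (np.int64(234), np.int64(273), 35)
132 red 186 232 47 grey (np.int64(234), np.int64(273), 40)
```

```bash
python3 rel.py; python3 -m jog '{"slide":[[0,-0.1,0.25],[0,-0.2,0.5],[0,-0.2,0.5]],"spin":[0,0,0],"claw":[0.1,0.1,0.1]}' >/dev/null; python3 rel.py; python3 fr.py; python3 red.py|tail -5
```

```text
uvw [-64.3   5.  118.9] yawerr deg -90.02 ft [12.1  4.3 28.4] ff 25.001448928378522 gw 0.10562603560866259 t 21.9333
uvw [-65.3   5.  117.5] yawerr deg -90.03 ft [16.2  1.1 43.9] ff 30.69289921782911 gw 0.10782155347167804 t 22.1833
G mould x,v,s -15.2 5.0 34.0 F uvw [-15.5   4.9  43.9] T [-0.91 -2.93  0.05] roll 3.115 gw 0.108 t 22.1833
190 ggwwwwwggg..RR.ggBBBBBBw..
191 ggwwwwwwwwwgg.RRRR.BBBBBBg
192 ggwwwwwwwwwwwwg..RRgBBBBBB
193 ggwwwwwwwwwwwwwwwwgggBBBBB
194 gggggwwwwwwwwwwwwwwwwggggB
195 Bgg.ggggggwwwwwwwwwwwwwwgg
196 Bg.RR..ggggggwwwwwwwwwwwwg
197 ggRRRRR...ggggggwwwwwwwwwg
198 ggRRRRRRRRRR..ggggggwwwwwg
199 ww.RRRRRRRRRRRR...gggggwgk
200 www.RRRRRRRRRRRRRRR...gggk
201 .....RRRRRRRRRRRRRRRR...gk
202 .....RRR...RRRRRRRRRR...gg
203 ......R.......RRRRRRR..gBg
204 ............gg.RRRRR..gBg.
205 ........BBBBBBg.RRRR..BBw.
206 ........gBBBBBBBggg..gBB..
207 .........BBBBBBBBBBBBBBg..
208 .........gggggBBBBBBBBB...
209 .........wgwwggBBBBBBBB...
207 wwwwwwwwwwww.RRRRR.Bg...gg
208 wwwwwwwwwwwwww..RRR.g.....
209 wwwwwwwwwwwwwwwww..R......
210 ggwwwwwwwwwwwwwwwww.......
211 wggggwwwwwwwwwwwwww.......
212 ww...ggggwwwwwwwwwg.......
213 ww.RRR..ggggwwwwww.R......
214 gw.RRRRRR..gggggwwRR......
215 g..RRRRRRRRRR...g.R.......
216 w..RRRRRRRRRRRRRRRR.......
217 ...RRRRRRRRRRRRRRRR.......
218 ...g....RRRRRRRRRRR.......
219 ..BBBBgg...RRRRRRR........
220 ..BBBBBBBBBgg.RRRR........
221 ..BBBBBBBBBBBBgRRR........
222 ..gBBBBBBBBBBBB.RR........
223 ..gBBBBggggBBBBgRR........
224 ..gBBBBgwwwgBBBB..........
225 ..gBBBggggwggBBBk.........
226 ...gBBgggggggBBBkgwww.....
84 red 186 228 43 grey (np.int64(230), np.int64(271), 42)
96 red 180 228 47 grey (np.int64(231), np.int64(271), 28)
108 red 197 230 34 grey (np.int64(248), np.int64(272), 25)
120 red 196 230 35 grey (np.int64(233), np.int64(272), 34)
132 red 183 231 49 grey (np.int64(233), np.int64(273), 41)
```

```bash
cat > bf.py <<'E'
from h import *; from scipy.optimize import least_squares
F=np.load('frame.npy'); c=cam('scene'); o=F[:,3];M=F[:,:3]; bias=np.array([.3,1.3])
def run(obs,x0=(0,0,25,0)):
    def P(p,b): # p: x0,y0 shift, s, eps (over-rotation: top downhill); b point rel. seat centre
        x,y,z=b; e=p[3]; X=x*np.cos(e)-z*np.sin(e); Z=z*np.cos(e)+x*np.sin(e)
        return proj(c,o+M@np.array([p[0]+X,p[1]+y,48+p[2]+Z])/1e3)[0]+bias
    f=lambda p: np.r_[np.ravel([P(p,b)-u for b,u in obs]),np.array([p[0]/15,p[3]/.3])*.3]
    q=least_squares(f,x0); return q.x.round(2),f(q.x).round(1)
if __name__=='__main__':
    # state at s~37 (t=20.75) and now
    print(run([((-16,99,34),(227.7,191.3)),((-16,99,-43),(231.5,204)),((-16,-61,34),(286.7,208)),((-16,-99,-43),(302,225))]))
    print(run([((-16,99,34),(228,196.5)),((-16,99,-43),(231.5,204)),((-16,-61,34),(286.7,213)),((-16,-99,-43),(302,224))]))
E
python3 bf.py
```

```text
(array([-1.595e+01, -4.500e+00,  6.034e+01, -4.000e-02]), array([-0.7,  0.4,  0.3,  1.1,  0.3, -0.6,  0. , -0.9, -0.3, -0. ]))
(array([-18.07,  -3.97,  51.02,   0.14]), array([-1.4,  0. ,  1.6,  1. , -0.6, -0.7,  0.5, -0.3, -0.4,  0.1]))
```

```bash
python3 -m jog '{"slide":[[0,-0.3,0],[0,-0.5,-0.1],[0,-0.5,-0.1]],"spin":[0,0,0],"claw":[0.1,0.1,0.1]}' >/dev/null; python3 rel.py; python3 fr.py|head -1; python3 -m jog '{"slide":[[0,-0.3,0],[0,-0.5,-0.1],[0,-0.5,-0.1]],"spin":[0,0,0],"claw":[0.1,0.1,0.1]}' >/dev/null; python3 rel.py;python3 fr.py|head -1; python3 red.py|tail -5
```

```text
uvw [-60.8   5.2 119.1] yawerr deg -90.03 ft [19.4  1.6 46.2] ff 32.803348205052316 gw 0.10387550311994247 t 22.5333
G mould x,v,s -10.5 5.2 33.8 F uvw [-18.5   6.2  46.2] T [-0.98 -3.56  0.16] roll 3.113 gw 0.104 t 22.5333
uvw [-56.4   5.2 120.7] yawerr deg -90.03 ft [20.2  1.2 49.2] ff 36.01455795345828 gw 0.10316488775950527 t 22.8333
G mould x,v,s -5.8 5.2 33.6 F uvw [-19.4   6.   49.2] T [-0.9  -3.85  0.21] roll 3.111 gw 0.103 t 22.8333
84 red 195 230 36 grey (np.int64(232), np.int64(271), 40)
96 red 183 231 49 grey (np.int64(245), np.int64(272), 28)
108 red 202 232 31 grey (np.int64(247), np.int64(272), 26)
120 red 202 233 32 grey (np.int64(235), np.int64(273), 33)
132 red 192 233 42 grey (np.int64(236), np.int64(273), 38)
```

```bash
python3 - <<'E'
from h import *
im=get_image('wrist'); cv2.imwrite('pics/w7.png',im)
for row in range(52,160,2):
    q=''
    for x in range(120,290,2):
        b,g,r=[int(v) for v in im[row,x]]
        q+= 'R' if r>60 and r>2*g and r>2*b else 'B' if b>1.35*r and b>45 else 'w' if min(b,g,r)>150 and max(b,g,r)-min(b,g,r)<45 else '.' if r>1.25*b else 'g' if max(b,g,r)>70 else 'k'
    print(row,q)
E
```

```text
52 .....................................................................................
54 .....................................................................................
56 .....................................................................................
58 .....................................................................................
60 .....................................................................................
62 .....................................................................................
64 .....................................................................................
66 ................................................................ggggggggggg..........
68 ..............................................................gggwgggggggggg.........
70 ............................................................gggggwgggggggggg.........
72 ..........................................................gggggggwgggggggggg.........
74 ................................................R.......gggggggggwgggggggggg.........
76 .............................
[... 3035 characters left out ...]
..............g............................gggggggggwgggggggggg.......
146 ..ggg.....................................................gggggggggwgggggggggg.......
148 ..gggg....................................................gggggggggwgggggggggg.......
150 ..gggg.......................................ggggggggggggggggggggggwgggggggggg.......
152 ..gggg........................gggggggggggggggggggggggggggggggggggggwgggggggggg.......
154 ..ggggg...wggggggggggggggggggggggggggggggggggggggggggggggggggggggggwgggggggggg.......
156 ..ggggggggwwgggggggggggggggggggggggggggggggggggwwggggggggggggggggggwgggggggggg.......
158 ..ggggggggwwggggggggggggggggggwwwwwwwwwwwwgggggwwwwwwggggggggggggggwgggggggggg.......
```

```bash
python3 -m jog '{"slide":[[0.1,0,-0.2],[0.3,0,-0.4],[0.5,0,-0.4],[0.5,0,-0.4]],"spin":[0,0,0,0],"claw":[0.1,0.1,0.1,0.1]}' >/dev/null; python3 fr.py|head -1; cat > wa.py <<'E'
from h import *
im=get_image('wrist')
for row in range(70,160,3):
    q=''
    for x in range(150,290,2):
        b,g,r=[int(v) for v in im[row,x]]
        q+= 'R' if r>60 and r>2*g and r>2*b else 'B' if b>1.35*r and b>45 else 'w' if min(b,g,r)>150 and max(b,g,r)-min(b,g,r)<45 else '.' if r>1.25*b else 'g' if max(b,g,r)>70 else 'k'
    print(row,q)
E
python3 wa.py
```

```text
G mould x,v,s -1.4 9.4 28.3 F uvw [-4.4  6.7  7.6] T [-0.99 -0.81  0.09] roll 3.131 gw 0.107 t 23.3167
70 ...............................................ggggwgggggggggg........
73 ............................................gggggggwgggggggggg........
76 ..................................RRRRRRRRRggggggggwgggggggggg........
79 ................................RRRRRRRRRRR.gggggggwgggggggggg........
82 ............................RRRRRRRRRRRRRRR.gggggggwgggggggggg........
85 ..........................RRRRRRRRRRRRRRRRR.gggggggwgggggggggg........
88 .....................RRRRRRRRRRRRRRRRRRRRRR.gggggggwggggggggggg.......
91 .....................RRRRRRRRRRRRRRRRRRRRRR.gggggggwggggggggggg.......
94 ................gggg..RRRRRRRRRRRRRRRRRRRRRRgggggggwggggggggggg.......
97 ..............BBBBBBg..RRRRRRRRRRRRRRRRRRRRRgggggggwggggggggggg.......
100 .....wwww.....BBBBBBg.......RRRRRRRRRRRRRRRRggkggggwggggggggggg.......
103 .....wwwggggg.BBBBBBBBkkkkkk.RRRRRRRRRRRRRR.ggggggggggggggggggg.......
106 ......wwgggggggBBBBBBBggggggg.RRRRRRRRRRRRR.ggggggggggggggggggg.......
109 .........ggggggBBBBBBBgggggg
[... 542 characters left out ...]
gggggggwgggggggggg.......
133 .............gBBBBBBBBggggRRRRRRRRRRRRRRRRRRRgggggggwgggggggggg.......
136 .............gBBBBBBBBggggRRRRRRRRRRRRRRRRRRRgggggggwgggggggggg.......
139 .............gBBBBBBBBggggRRRRRRRRRRRRRRRRRRRgggggggwgggggggggg.......
142 ..............BBBBBBBBg.RRR..................gggggggwgggggggggg.......
145 ................gBBBBBg......................gggggggwgggggggggg.......
148 ..................BBBBg......................ggggggggggggggggggg......
151 .............................................ggggggggwgggggggggg......
154 ............................................gggggggggwgggggggggg......
157 .......................ggggggggggggggggggggggggggggggwgggggggggg......
```

```bash
python3 -m jog '{"slide":[[0,-0.1,0.25],[0,-0.2,0.5],[0,-0.2,0.5]],"spin":[0,0,0],"claw":[0.1,0.1,0.1]}' >/dev/null; python3 fr.py|head -1; python3 -m jog '{"slide":[[0,-0.1,0.25],[0,-0.2,0.5],[0,-0.2,0.5]],"spin":[0,0,0],"claw":[0.1,0.1,0.1]}' >/dev/null; python3 fr.py|head -1; python3 wa.py
```

```text
G mould x,v,s -0.3 7.8 18.6 F uvw [-0.9 -2.5  3.8] T [ 0.47 -0.34 -0.02] roll 3.141 gw 0.099 t 23.6667
G mould x,v,s 0.5 8.2 11.8 F uvw [ 0.7  0.2 -0.5] T [ 0.03  0.01 -0.03] roll -3.139 gw 0.102 t 23.9667
70 ......................................................................
73 ......................................................................
76 .......................................................gggg...........
79 .................................................gggggggggggggggggg...
82 .................................RRRRRRRRRRRRRR.gggggggwggggggggggg...
85 ..........................RRRRRRRRRRRRRRRRRRRRR.gggggggwggggggggggg...
88 ..........................RRRRRRRRRRRRRRRRRRRRR.gggggggwggggggggggg...
91 ....................ggg....RRRRRRRRRRRRRRRRRRRR.gggggggwggggggggggg...
94 .................BBBBBBB....RRRRRRRRRRRRRRRRRRR.gggggggwggggggggggg...
97 .......wwwg.....gBBBBBBB........RRRRRRRRRRRRRRR.gggggggwggggggggggg...
100 .......wwwwgggg..BBBBBBBB.....gg.RRRRRRRRRRRRRR.gggggggwggggggggggg...
103 .......wwwwgggggggBBBBBBBBkkkggg.RRRRRRRRRRRRRRRgggggggwggggggggggg...
106 
[... 645 characters left out ...]
RRRgggggggwgggggggggg....
133 ................BBBBBBBBBBggg.RRRRRRRRRRRRRRRRRRgggggggwgggggggggg....
136 ................BBBBBBBBBg.gg.RRRRRRRRRRRRRRRRRRgggggggwgggggggggg....
139 ................BBBBBBBBBB......RRRRRRRRRRRRRRRRgggggggggggggggggg....
142 ................gBBBBBBBBB.........RRRRRRRRRRRRRgggggggggggggggggg....
145 ..................gBBBBBBB..............RRRRRRR.gggggggggggggggggg....
148 ....................gBBBBB......................gggggggggggggggggg....
151 ......................gggg......................gggggggggggggggggg....
154 ................................................gggggggwgggggggggg....
157 ...................................ggggggggggggggggggggwgggggggggg....
```

```bash
python3 -m jog '{"slide":[[0,0,0.1],[0,0,0.2],[0,0,0.2]],"spin":[0,0,0],"claw":[0.1,0.1,0.1]}' >/dev/null; python3 fr.py|head -1; python3 -m jog '{"slide":[[0,0,0.1],[0,-0.1,0.2],[0,-0.1,0.2]],"spin":[0,0,0],"claw":[0.1,0.1,0.1]}' >/dev/null; python3 fr.py|head -41;
```

```text
G mould x,v,s -0.4 8.4 10.7 F uvw [0.8 0.  0.2] T [ 0.01 -0.03 -0.06] roll -3.14 gw 0.099 t 24.3167
G mould x,v,s -0.3 8.4 8.9 F uvw [-0.3 -0.4  0.8] T [ 0.03 -0.03  0.05] roll -3.141 gw 0.099 t 24.6167
190 gggggwwwwgggggBBBBBBBBBw..
191 ggBgggwwwwwwwgggBBBBBBBBBg
192 ggBggwwwwwwwwwwwwgggBBBBBB
193 BggggwwwwwwwwwwwwwwwwgggBB
194 ggggggggwwwwwwwwwwwwwwwwgg
195 ggggggggggggwwwwwwwwwwwwww
196 gBgBggggggggggggwwwwwwwwww
197 gggggg....gggggggggwwwwwww
198 ggggg.RRRRR..gggggggggggww
199 wwwww.RRRRRRRR...ggggggggg
200 wwwww.RRRRRRRRRRRR.ggggggg
201 ..ggg.RRRRRRRRRRRRRRR...gg
202 .......RRRRRRRRRRRRRRRRR.g
203 .......RRRRRRRRRRRRRRRRRR.
204 ........ggg.RRRRRRRRRRRR..
205 ........BBBBgg..RRRRRRRR..
206 ........gBBBBBBBgg..RRRR..
207 .........BBBBBBBBBBB.RR...
208 .........gggggBBBBBBgRR...
209 .........wwwwggBBBBBB.R...
207 wwwwwwwwwwwwwwwwwwwBg...gg
208 ggwwwwwwwwwwwwwwwwww......
209 ggggggwwwwwwwwwwwwww......
210 wggggggggwwwwwwwwww.R.....
211 wwgggggggggggwwwwww.R.....
212 ww.....ggggggggggww.......
213 w....RRRRR.gggggggg.......
214 g...RRRRRRRRR..ggg.RR.....
215 g...RRRRRRRRRRRR..RRR.....
216 .....RRRRRRRRRRRRRRRR.....
217 .....RRRRRRRRRRRRRRRR.....
218 ..wg..RRRRRRRRRRRRRRR.....
219 ..BBBBgg..RRRRRRRRRRRR....
220 ..BBBBBBBBgg.RRRRRRRR.....
221 ..BBBBBBBBBBBggRRRRRR.....
222 ..gBBBBBBBBBBBB.RRRR......
223 ..gBBBBggggBBBB.RRRR......
224 ..gBBBBgwwwgBBBgRRRR......
225 ..gBBBggggwggBBgRRR.......
226 ...gBBgggggggBBgRRR.wg....
```

```bash
python3 -m jog '{"slide":[[0,0,0.1],[0,-0.05,0.2],[0,-0.05,0.2]],"spin":[0,0,0],"claw":[0.1,0.1,0.1]}' >/dev/null; python3 fr.py|head -1; python3 -m jog '{"slide":[[0,0,0.1],[0,-0.05,0.2],[0,-0.05,0.2]],"spin":[0,0,0],"claw":[0.1,0.1,0.1]}' >/dev/null; python3 fr.py|head -1;python3 -m jog '{"slide":[[0,0,0.1],[0,-0.05,0.2],[0,-0.05,0.2]],"spin":[0,0,0],"claw":[0.1,0.1,0.1]}' >/dev/null; python3 fr.py|head -1; python3 - <<'E'
from bf import *
print(run([((-16,99,34),(231.7,197.5)),((-16,-61,34),(287.5,212.5)),((-16,-99,34),(304.5,217)),((-16,61,34),(250.5,203))],(0,0,0,0)))
o2=[((-16,99,34)),((-16,-61,34)),((-16,-99,34)),((-16,61,34))]
for m in o2: print(proj(c,o+M@np.array([m[0],m[1],48+m[2]])/1e3)[0]+bias)
E
```

```text
G mould x,v,s -0.8 8.5 8.5 F uvw [ 0.3 -0.8  9.1] T [ 0.07 -0.04 -0.02] roll 3.139 gw 0.1 t 24.9167
G mould x,v,s -1.4 8.5 8.3 F uvw [-0.4 -1.2 18.3] T [ 0.29 -0.12 -0.02] roll 3.136 gw 0.1 t 25.2167
G mould x,v,s -2.0 8.5 8.2 F uvw [-0.6 -2.6 26.3] T [ 0.45 -0.26 -0.03] roll 3.132 gw 0.099 t 25.5167
(array([  3.78,  -1.61, -22.42,  -0.05]), array([ 2.4,  0.9,  2.2,  0.6, -1.1, -0.3, -3.5, -1.2,  0.1, -0.1]))
[231.53147856 196.60299566]
[288.11831676 211.56778519]
[302.13398102 215.27432672]
[244.62765685 200.06637263]
```

```bash
python3 -m jog '{"slide":[[0,0,-0.8],[0,0,-1.2],[-0.5,0,-1.2],[-1.2,0,-1.2],[-1.2,0,-0.8],[-1.2,0,-0.2],[-1.2,0,0],[-1.2,0,0.1]],"spin":[0,0,0,0,0,0,0,0],"claw":[0.1,0.1,0.1,0.1,0.1,0.1,0.1,0.1]}' >/dev/null; python3 fr.py|head -1; python3 -m jog '{"slide":[[0,-0.05,0.1],[0,-0.1,0.2],[0,-0.1,0.2]],"spin":[0,0,0],"claw":[0.1,0.1,0.1]}' >/dev/null; python3 fr.py|head -1
```

```text
G mould x,v,s -3.1 -4.4 8.4 F uvw [ 0.2 -8.5 44.1] T [ 1.44 -0.39 -0.03] roll 3.129 gw 0.097 t 26.2333
G mould x,v,s -3.3 -4.4 8.4 F uvw [-1.3 -7.7 48.4] T [ 1.56 -0.7  -0.12] roll 3.125 gw 0.101 t 26.5333
```

```bash
python3 -m jog '{"slide":[[0,0,-0.5],[0,0,-2],[0,0,-5],[0,0,-9],[0,0,-13],[0,0,-15],[0,0,-15]],"spin":[0,0,0,0,0,0,0],"claw":[0.1,0.1,0.1,0.1,0.1,0.1,0.1]}'; python3 fr.py; python3 - <<'E'
from h import *
im=get_image('scene'); a=cv2.imread('pics/scene0.png')
d=cv2.absdiff(im,a).max(2)>60
n,l,st,ce=cv2.connectedComponentsWithStats(d.astype(np.uint8))
print([(st[i].tolist()) for i in range(1,n) if st[i][4]>25])
for row in range(195,225):
    print(row,''.join('R' if r>90 and r>2*g and r>2*b else 'w' if min(b,g,r)>150 and max(b,g,r)-min(b,g,r)<45 else 'n' if r>1.5*b and r<190 else '.' if r>1.25*b else 'B' if b>1.4*r and b>45 else 'g' if max(b,g,r)>70 else 'k' for b,g,r in im[row,226:308].astype(int)))
E
```

```text
t: 27.17
tcp_pos: [0.6017, 0.016, 0.37]
ee_rot: [3.135, 0.001, 1.331]
ft_force: [1.4, 0.4, 0.8]
gripper_width: 0.102
finger_force: 0.0
G mould x,v,s 54.9 -3.1 143.4 F uvw [-1.2  0.8  0.8] T [0.08 0.01 0.03] roll 3.135 gw 0.102 t 27.1667
190 gggBgwwwwwwwwgBBBBBBBBBw..
191 BgBBgwwwwwwwwwwwgBBBBBBBBg
192 BgggwwwwwwwwwwwwwwwwgBBBBB
193 gggggwwwwwwwwwwwwwwwwwwggB
194 Bggggggwwwwwwwwwwwwwwwwwww
195 ggBggggggggwwwwwwwwwwwwwww
196 ggBBBggggggggggwwwwwwwwwww
197 gggggg....ggggggggwwwwwwww
198 ggggg.RRRRR..gggggggggwwww
199 wwwww.RRRRRRRR...ggggggggg
200 wwwww.RRRRRRRRRRRR...ggggg
201 ..ggg.RRRRRRRRRRRRRRRR..gg
202 .......RRRRRRRRRRRRRRRRR.g
203 .......RRRRRRRRRRRRRRRRRR.
204 ........ggg..RRRRRRRRRRR..
205 ........BBBBBg..RRRRRRRR..
206 ........gBBBBBBBgg..RRRR..
207 .........BBBBBBBBBBg.RR...
208 .........gggggBBBBBBgRR...
209 .........wgwwggBBBBBB.R...
207 wwwwwwwwwwwwwwwwwwwBg...gg
208 ggwwwwwwwwwwwwwwwwww......
209 ggggggwwwwwwwwwwwwww......
210 wgggggggggwwwwwwwww.R.....
211 wwgggggggggggwwwwww.R.....
212 ww.......ggggggggww.R.....
213 w....RRRRR.gggggggg.R.....
214 g...RRRRRRRRR..ggg.RR.
[... 2967 characters left out ...]
Rn..
217 .................nng......wwwwwwwgnnnnnnnnnnn.wwwwwwwwwwwg...nnRRRRRRRRRRRRRRRRn..
218 ..................n.....nwwwwwwwwgnnnnnnnnnnn.wwwwwwwwwwwg.ngg.nRRRRRRRRRRRRRRRn..
219 ....................n.nn.wwwwwwwwg.nnnnnnnnnnwwwwwwwwwwww.n.BBBBgg.nRRRRRRRRRRRR..
220 .................n.n..nn.gwwwwwwwwgnnnnnnnnn.wwwwwwwwwwwg...BBBBBBBBggnRRRRRRRR...
221 ................nnnn..n.gwwwwwwwwwgg..nnnnnn.wwwwwwwwwwwg...BBBBBBBBBBBggRRRRRR...
222 ................nnnnnnn.ggggwwwwwwwggggg.nn.wwwwwwwwwwwggn..gBBBBBBBBBBBB.RRRR....
223 ...............nnnnnnnnn.gggggwwwwgwwwwgggggwwwwwwwwwwgg....gBBBBggggBBBB.RRRR....
224 ...............nnnnnnnnnggggggggggwgwgwwwgwwwwwwwwwwwggg...ngBBBggggggBBBgRRRR....
```

```bash
python3 -c "
from plant import robot
print(robot.finish_job())"
```

```text
the job is handed in; nothing more can be done
None
```

The job is handed in at about 27 s of the 72 s. The cap lies flat on the mould, pour hole at the upper end and hard against the stops. The tie bar's hooks are on both pins down to a hard stop. I did not see the latches close: I infer they are shut because the bar stayed fully down after I let go. To get the hooks on, I pushed on top of the bar with up to about 53 N at the wrist (limit 120 N). My picture allowance was used up, so I didn't visually check the other bench items; my route kept clear of them.

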